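# Fetch a spacer from a deep pocket with sprung tongs and press it home

### The job

Take the sprung tongs from their stand, reach down into the white block's narrow pocket, squeeze them on the square spacer that has a bore, and draw it out; leave the solid plug in the other pocket. With the tongs put the spacer over the post of the setting fixture and press it firmly home, with 10 to 25 N, until it has pushed the stiff stop ring down and sits flat on the height nut. Then hang the tongs back upright in their stand; touch the spacer only with the tongs and never push the tongs against the block, or load the fixture or the stand, with more than 25 N.

Things in the scene. Friction and masses are not known exactly. Their poses are not given: they have to be found in the camera images.
- tongs_grip (a point): Sprung steel tongs hung tips down in their stand; point: middle of the handle, 106 mm above the tips. z up, y = closing direction. Two upright handle plates, 24 mm wide (x), reach 16 mm above and 18 mm below it, 48 mm apart over the outer faces when free. Squeezing moves the jaws 1:1, parallel, each side against 900 N/m, at most 8.5 mm a side. 0.08 kg.
- tongs_lip (a point): Point of the tongs 82 mm above the tips, midway between the undersides of the two lips (each 6 mm thick, 7 mm out beyond its handle plate); fingertips must stay above the lips, 88 mm above the tips.
- tongs_tip (a point): Midpoint between the jaw tips. Straight blades up to the lips, 10 mm wide (x), 4 mm thick (y), inner faces 30 mm apart and 38 mm over the outside when free.
- spacer_mid (a point): Centre of the loose steel spacer: 20 x 20 x 14 mm (high), upright round 9 mm bore, 20 to 42 g; x and y along its sides, z up. Lies flat on the floor of one of the block's two pockets, square to it.
- plug_mid (a point): Centre of the loose solid steel plug, 20 x 20 x 14 mm, no bore, on the floor of the other pocket. Stays there.
- pocket_block: Fixed white block, 96 (x) x 72 (y) x 60 mm high; origin: centre of the underside. Two pockets at x = -22 and +22 mm, 26 mm in x, 46 mm in y, 50 mm deep (floor at z 10 mm). In each a steel leaf on the +x side, up to z 28 mm, presses the part against the -x wall with 4 N (pull-out about 5 N); the part's centre is at x = -25 or +19 mm, y within 2 mm of 0.
- post_tip (a point): Fixed setting fixture: base 70 x 70 x 12 mm with an upright steel post 6.6 mm thick; its tip is 64 mm above the table, the last 4 mm tapered. Point: the tip. A knurled aluminium height nut, 29 mm across, round the post is fixed at some setting: its flat top, the shoulder, is 26 to 39 mm above the table.
- ring_top (a point): Dark steel stop ring, 15 mm across, round the post in the height nut; point: centre of its top, which starts 4 to 7 mm above the nut's top. Slides down stiffly under about 6 N, stays where left, and goes down flush with the nut's top, which takes the load.
- stand_top (a point): Fixed grey tongs stand: tower 46 (x) x 68 (y) x 90 mm high with an upright slot of 14 (x) by 42 mm (y) down to 6 mm above the table; foot 80 x 96 mm. Point: centre of the top. The blades hang in the slot, lips resting on the top, tips 8 mm above the table; y of the tongs along y of the stand; handle centred on this point.
Things that resemble listed ones, but are neither listed nor needed, are in the scene too. What is meant by the part that bears tongs_grip is not yellow, and is the larger of those in its own colour.

How it is judged:
By the outcome, as a careful person would: the job done as asked, in the order asked, and still so for the second after the job is handed in, with the robot touching nothing.
It also fails if it takes over 72 s, if anything falls off the work surface, if the arm or the gripper's body presses on something with over 40 N, if the wrist force passes 120 N, or if a joint passes its speed limit or range.

### The arm

A 6-joint arm with a two-finger parallel gripper is mounted at the origin on the work surface; the furniture and walls round the work are solid. World frame = base frame: x ahead of the robot, y to its left, z up, the work surface at z = 0. Lengths are in m, angles in rad, forces in N, time in s.
With the tool pointing down it reaches from about 0.375 to 0.975 m from the base axis. Payload 3.8 kg.
Tool frame: the origin (TCP) lies on the centre line of the jaws, within the pads' length; the fingertips stand 14 mm ahead of it and the grasp point (between the pads) lies 5 mm behind it; z points along the fingers, x is the direction in which the jaws open and shut, and the axes are right-handed (so a half turn about z gives the same grasp; the last joint's range is limited). The gripper opens to 85 mm and grips with 20 to 120 N. Pads are 22 mm wide; open, the fingers measure 114 mm over their backs; the gripper's body (76 mm by 85 mm) begins 54 mm behind the grasp point. The pads swing forward as they close: fully open they stand 13 mm farther back than shut.
Start: joints at [1.112, 0.264, 1.604, -0, 1.274, -0.037], TCP at [0.276, 0.616, 0.245] pointing down, gripper open.
Joint ranges: [-2.63, 2.63], [-0.94, 2.18], [0.31, 2.57], [-1.31, 4.45], [0, 2.66], [-2.55, 2.55]. Speed limits (rad/s): [2.57, 2.57, 3.14, 3.14, 3.14, 3.14].

### API

Orientations are given as a rotation vector (axis times angle).
In Python, from workcell import bot gives the robot as it stands. The module is installed in compiled form; this text tells all that it offers.
- The arm moves only by the tool arm_command, never from a script. Its argument "steps" is one flat list of numbers, 7 for each row, row after row: the shift along the tool's x, y, z in units of 30 mm (1.0 is 30 mm), then the turn, a rotation vector about the tool's x, y, z in units of 6 degrees (1.0 is 6 degrees), then the opening, from 0 (shut) to 1 (fully open). In form: [tx, ty, tz, ax, ay, az, fingers, tx, ty, tz, ax, ay, az, fingers, ...]. A call has 1 to 10 rows; each row shifts and turns the commanded pose from where the row before left it, along the tool's axes as they then stand; what a row does not reach is not made up. A row lasts 1/8 s, in which the tool goes at most 62.5 mm and 10.7 degrees, less where a joint would pass 70% of its speed; a pose out of reach is approached as far as the arm can. A call is refused whole if a number of a shift passes 1 or a number of a turn 1, either way. A call with a gripper value outside its range is refused whole. The fingers move at their own pace and stop on an object; "squeeze" is the grip in N (left out, the last holds). Time passes only in rows, so rows that do not move let the fingers close. It gives the time, the measured TCP pose, the force and the opening at its end, in the units of the state.
- bot.read_state(): the state, without advancing time (a new reading comes with each control period).
- bot.read_camera(name): name is "side" or "top" or "wrist"; returns a dict with "img" (384x512x3 uint8, red, green, blue), "camera_matrix" (3x3 intrinsics, pixels), "pose" (4x4, takes a point from camera to world coordinates); the wrist camera has in their place "T_tool_cam" (4x4, takes a point from camera to tool coordinates, whose origin is the TCP and whose axes are the tool frame's). Camera axes: x right, y down, z forward; pixel columns grow to the right and rows downward; lengths in m; the calibration is good to about 2 mm. The wrist camera is an equidistant fisheye: a pixel r from the principal point sees the ray r / f radians off the axis. A picture is of the moment at which its call begins: read the wrist's pose just before it. There is no depth.
- bot.finish_job(): hands the job in, once; it reports no verdict.
The state is a dict: "time": time; "q": joint angles; "joint_vel": joint speeds; "joint_torque": joint torques, N m; "tool_pos": TCP position; "tcp_rot": TCP orientation; "wrist_force": force on the tool from outside, world axes, zero at the start; "torque": the same for the moment, N m; "width": opening from 0.0 (shut) to 1.0 (fully open).
Only numpy, scipy, OpenCV 4.12 (cv2) and the standard library are available. Lean on these libraries where they do the work, as an engineer would, in place of code of your own. Each camera call takes 0.05 s, during which the arm holds its last target.

## Working session

There is one attempt and no reset: what is moved stays moved. The work goes in short steps, Python scripts to look and compute and a tool call to move; the robot and the scene stay as the last step left them, time stands still between calls to the robot, and variables do not carry over. Pictures are saved under pics/ and viewed, and the job is handed in when it is done.

Besides the shell and the picture viewer there is one more tool, called after ">>>" in YAML: its name, and indented under it one key for each argument. arm_command: Moves the arm, as the interface text tells. Its arguments: {"type":"object","properties":{"steps":{"type":"array","items":{"type":"number"}},"squeeze":{"type":"number"}},"required":["steps"]}

```bash
mkdir -p pics; cat > h.py <<'E'
import numpy as np, cv2
from scipy.spatial.transform import Rotation as R
from workcell import bot
def grab(n,tag):
    s=bot.read_state(); c=bot.read_camera(n)
    cv2.imwrite(f'pics/{tag}.png',cv2.cvtColor(c['img'],cv2.COLOR_RGB2BGR))
    T=None
    if n=='wrist':
        W=np.eye(4);W[:3,:3]=R.from_rotvec(s['tcp_rot']).as_matrix();W[:3,3]=s['tool_pos']
        T=W@np.array(c['T_tool_cam'])
    else: T=np.array(c['pose'])
    np.savez(f'pics/{tag}.npz',img=c['img'],K=c['camera_matrix'],T=T,fish=(n=='wrist'))
    return load(tag)
def load(tag):
    d=np.load(f'pics/{tag}.npz'); return dict(img=d['img'],K=d['K'],T=d['T'],fish=bool(d['fish']))
def ray(v,px):
    K=v['K'];x=(px[0]-K[0,2])/K[0,0];y=(px[1]-K[1,2])/K[1,1]
    if v['fish']:
        r=np.hypot(x,y); d=np.array([x/r*np.sin(r),y/r*np.sin(r),np.cos(r)]) if r>1e-9 else np.array([0,0,1.])
    else:
        d=np.array([x,y,1.]);d/=np.linalg.norm(d)
    return v['T'][:3,3],v['T'][:3,:3]@d
def onz(v,px,z):
    o,d=ray(v,px); return o+d*(z-o[2])/d[2]
def tri(v1,p1,v2,p2):
    o1,d1=ray(v1,p1);o2,d2=ray(v2,p2)
    A=np.stack([d1,-d2],1);t=np.linalg.lstsq(A,o2-o1,rcond=None)[0]
    a=o1+t[0]*d1;b=o2+t[1]*d2
    return (a+b)/2,np.linalg.norm(a-b)
def proj(v,p):
    c=v['T'][:3,:3].T@(np.asarray(p)-v['T'][:3,3]);K=v['K']
    if v['fish']:
        rr=np.hypot(c[0],c[1]);th=np.arctan2(rr,c[2]);c=np.array([c[0]/rr*th,c[1]/rr*th,1])
    return np.array([K[0,0]*c[0]/c[2]+K[0,2],K[1,1]*c[1]/c[2]+K[1,2]])
def crop(tag,x0,y0,x1,y1,out,k=4):
    im=cv2.imread(f'pics/{tag}.png')[y0:y1,x0:x1]
    cv2.imwrite(f'pics/{out}.png',cv2.resize(im,None,fx=k,fy=k,interpolation=cv2.INTER_CUBIC))
E
python3 - <<'E'
from h import *
for n in ['side','top','wrist']:
    v=grab(n,n+'0');print(n,v['K'].round(1).tolist(),v['T'].round(3).tolist())
print(bot.read_state())
E
```

```text
side [[489.6, 0.0, 250.2], [0.0, 489.6, 190.0], [0.0, 0.0, 1.0]] [[-0.971, -0.172, 0.166, 0.337], [-0.239, 0.733, -0.636, 0.475], [-0.012, -0.658, -0.753, 0.752], [0.0, 0.0, 0.0, 1.0]]
top [[411.9, 0.0, 251.8], [0.0, 411.9, 197.6], [0.0, 0.0, 1.0]] [[0.021, -0.987, 0.162, 0.373], [-1.0, -0.023, -0.009, -0.088], [0.013, -0.162, -0.987, 0.936], [0.0, 0.0, 0.0, 1.0]]
wrist [[297.3, 0.0, 257.4], [0.0, 297.3, 188.2], [0.0, 0.0, 1.0]] [[0.41, 0.873, 0.265, 0.207], [0.912, -0.392, -0.121, 0.646], [-0.002, 0.291, -0.957, 0.37], [0.0, 0.0, 0.0, 1.0]]
{'time': 0.15, 'q': array([ 1.11209785e+00,  2.64587957e-01,  1.60504757e+00,  3.66294082e-05,
        1.27373722e+00, -3.68898998e-02]), 'joint_vel': array([-0.0016051 , -0.00179317, -0.00322117,  0.00136118,  0.00081919,
       -0.00198302]), 'joint_torque': array([ 1.29131611e-03, -5.15908706e+01, -3.67958665e+01,  6.51343589e-05,
        8.15225561e-03, -1.53153991e-05]), 'tool_pos': array([0.27609513, 0.61535259, 0.24424961]), 'tcp_rot': array([ 2.63653318e+00,  1.70667912e+00, -2.42920692e-03]), 'wrist_force': array([ 1.0255209 , -1.65638698, -0.07187355]), 'torque': array([-0.03309504, -0.00556567,  0.02931924]), 'width': 1.0050230677195928}
```

View pics/side0.png

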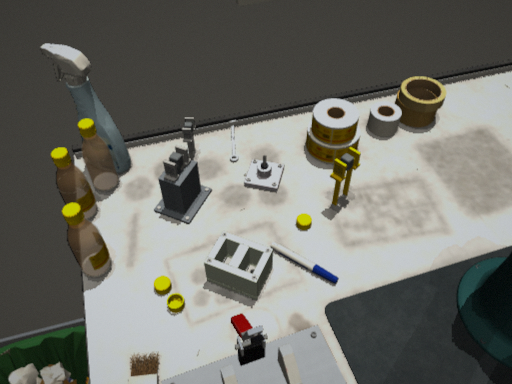

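View pics/top0.png

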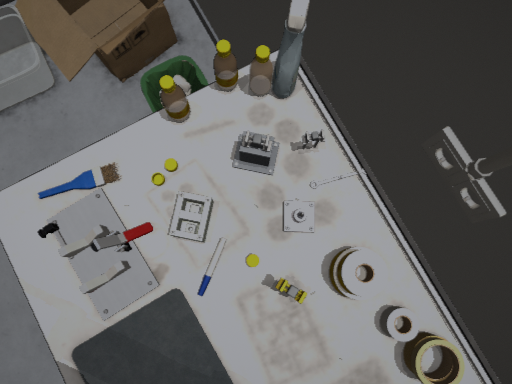

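View pics/wrist0.png

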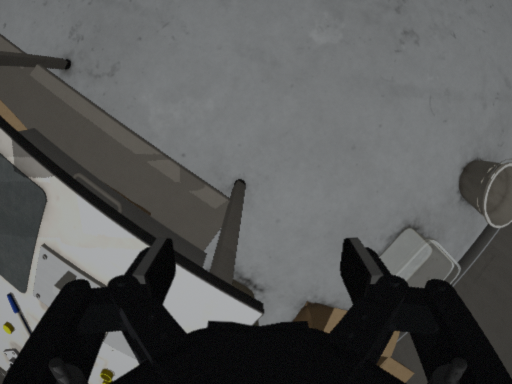

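Candidates for the tongs in the top view: grey handles in the dark stand (257,145), a small grey thing to its right (312,140) and yellow tongs (290,290). The yellow one is excluded by the description, so I'll check the grey ones in a close crop.

```bash
python3 - <<'E'
from h import *
a=cv2.imread('pics/top0.png')[110:240,160:340]; a=cv2.resize(a,None,fx=4,fy=4,interpolation=cv2.INTER_CUBIC)
cv2.imwrite('pics/ct.png',a)
a=cv2.imread('pics/side0.png')[110:310,145:345]; cv2.imwrite('pics/cs.png',cv2.resize(a,(600,600),interpolation=cv2.INTER_CUBIC))
E
```

```text
(no output)
```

View pics/ct.png

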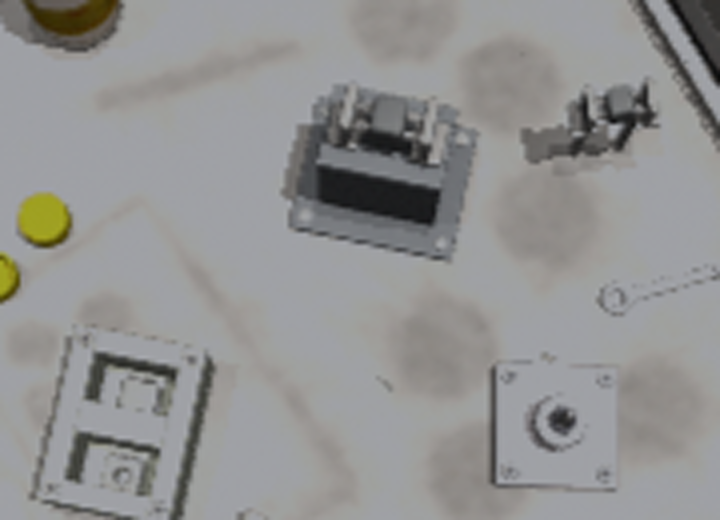

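View pics/cs.png

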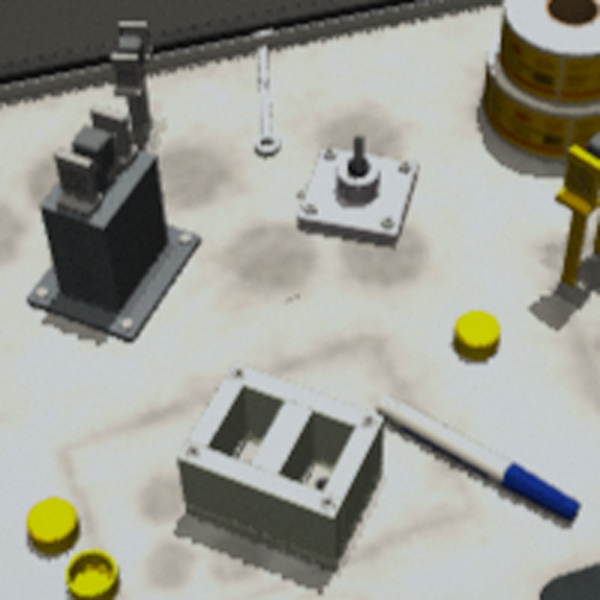

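```bash
python3 - <<'E'
from h import *
crop('top0',160,150,225,250,'c1',8) 
crop('top0',220,120,340,200,'c2',6)
crop('top0',270,190,330,240,'c3',10)
crop('side0',195,225,285,305,'c4',8)
E
```

```text
(no output)
```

View pics/c1.png

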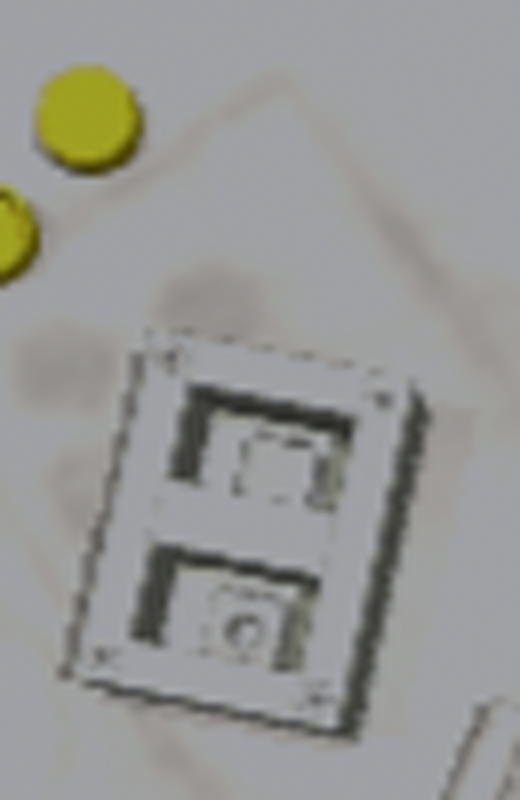

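View pics/c2.png

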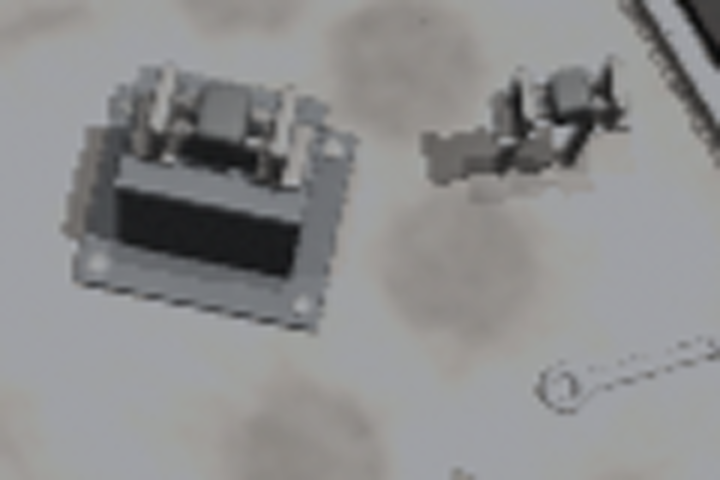

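View pics/c3.png

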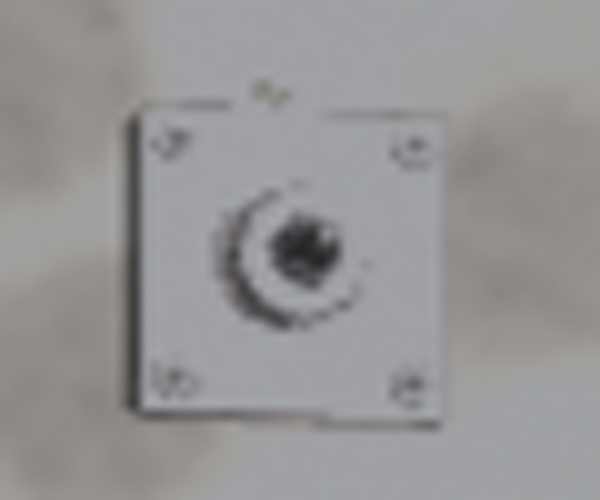

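View pics/c4.png

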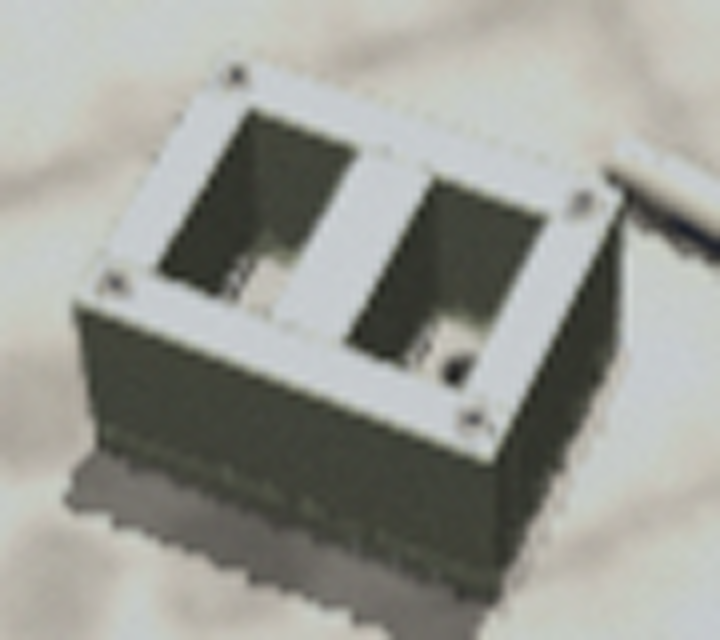

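```bash
python3 - <<'E'
from h import *
t=load('top0');s=load('side0')
def show(n,c):
    c=np.array(c);print(n,c.round(4).tolist(),'c',c.mean(0).round(4))
f=lambda p,o,k:np.array(p)/k+o
P=[onz(t,f(p,[160,150],8),.06) for p in [(145,335),(412,385),(345,735),(68,672)]]
show('top',P);print([round(np.degrees(np.arctan2(*(P[i]-P[j])[1::-1])),1) for i,j in [(0,3),(1,2),(0,1),(3,2)]],[np.linalg.norm(P[i]-P[j]).round(4) for i,j in [(0,3),(1,2),(0,1),(3,2)]])
Q=[onz(s,f(p,[195,225],8),.06) for p in [(78,303),(228,55),(622,200),(492,460)]]
show('side',Q);print([np.linalg.norm(Q[i]-Q[j]).round(4) for i,j in [(0,1),(1,2),(2,3),(3,0)]],[round(np.degrees(np.arctan2(*(Q[i]-Q[j])[1::-1])),1) for i,j in [(0,3),(1,2),(0,1),(3,2)]])
# fixture base top z .012
F=[onz(t,f(p,[270,190],10),.012) for p in [(140,108),(445,115),(440,425),(137,412)]];show('fix',F)
# stand foot corners
# handles
for p in [(165,70),(290,90),(145,155),(290,180)]: print('h',onz(t,f(p,[220,120],6),.130).round(4))
for p in [(120,180),(300,218)]: print('standtop near edge',onz(t,f(p,[220,120],6),.090).round(4))
for p in [(75,285),(315,330),(352,140)]: print('foot',onz(t,f(p,[220,120],6),.006).round(4))
E
```

```text
top [[0.5255, 0.0631, 0.06], [0.5135, -0.0093, 0.06], [0.4194, 0.0049, 0.06], [0.4344, 0.0789, 0.06]] c [0.4732 0.0344 0.06  ]
[np.float64(-9.9), np.float64(-8.6), np.float64(80.6), np.float64(78.5)] [np.float64(0.0925), np.float64(0.0952), np.float64(0.0734), np.float64(0.0755)]
side [[0.5246, 0.0639, 0.06], [0.5117, -0.0046, 0.06], [0.4201, 0.0127, 0.06], [0.4324, 0.0801, 0.06]] c [0.4722 0.038  0.06  ]
[np.float64(0.0697), np.float64(0.0932), np.float64(0.0685), np.float64(0.0937)] [np.float64(-10.0), np.float64(-10.7), np.float64(79.3), np.float64(79.7)]
fix [[0.5189, -0.1698, 0.012], [0.5189, -0.2393, 0.012], [0.4483, -0.2379, 0.012], [0.4498, -0.1698, 0.012]] c [ 0.484  -0.2042  0.012 ]
h [ 0.6411 -0.0838  0.13  ]
h [ 0.6351 -0.1263  0.13  ]
h [ 0.6111 -0.0777  0.13  ]
h [ 0.6036 -0.1268  0.13  ]
standtop near edge [ 0.6135 -0.0686  0.09  ]
standtop near edge [ 0.6012 -0.1325  0.09  ]
foot [ 0.5951 -0.0504  0.006 ]
foot [ 0.5796 -0.1433  0.006 ]
foot [ 0.6558 -0.1567  0.006 ]
```

Candidates, by top-view pixel:
- **Tongs:** (257,145), grey and larger, in the stand. Rejected: (312,140), grey and small, and (290,290), yellow.
- **Spacer with bore:** (190,229), in the near (lower-x) pocket. The plug is at (194,208).

Next I'll fly over the block.

>>> arm_command:
  steps: [-0.9, 0.97, 0, 0, 0, 0, 1, -0.9, 0.97, 0, 0, 0, 0, 1, -0.9, 0.97, 0, 0, 0, 0, 1, -0.9, 0.97, 0, 0, 0, 0, 1, -0.9, 0.97, 0, 0, 0, 0, 1, -0.9, 0.97, 0, 0, 0, 0, 1, -0.9, 0.97, 0, 0, 0, 0, 1, -0.9, 0.97, 0, 0, 0, 0, 1]

```text
time: 1.15
tool_pos: [0.4005, 0.3221, 0.245]
tcp_rot: [2.637, 1.707, -0.001]
wrist_force: [0.1, 0.8, 0.4]
width: 1.002
```

>>> arm_command:
  steps: [-0.9, 0.97, 0, 0, 0, 0, 1, -0.9, 0.97, 0, 0, 0, 0, 1, -0.9, 0.97, 0, 0, 0, 0, 1, -0.9, 0.97, 0, 0, 0, 0, 1, -0.9, 0.97, 0, 0, 0, 0, 1, -0.9, 0.97, 0, 0, 0, 0, 1, -0.9, 0.97, 0.3, 0, 0, -0.77, 1, -0.7, 1, 0.3, 0, 0, -0.77, 1, 0, 0, 0.3, 0, 0, -0.77, 1, 0, 0, 0, 0, 0, 0, 1]

```text
time: 2.4
tool_pos: [0.5292, 0.0373, 0.217]
tcp_rot: [-2.413, -2.01, 0.003]
wrist_force: [-0.3, 0.3, -0.5]
width: 0.998
```

```bash
python3 - <<'E'
from h import *
s=bot.read_state();print(s['time'],s['tool_pos'],R.from_rotvec(s['tcp_rot']).as_matrix().round(3).tolist(),s['q'].round(3),s['wrist_force'])
grab('wrist','w1')
E
```

```text
2.4 [0.5291989  0.03731457 0.21698718] [[0.181, 0.984, -0.003], [0.984, -0.181, 0.0], [-0.0, -0.003, -1.0]] [ 0.023  0.012  1.942  0.     1.19  -1.366] [-0.29270669  0.31143555 -0.50147134]
```

View pics/w1.png

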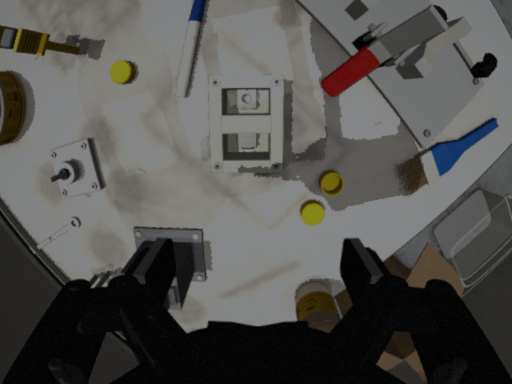

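```bash
python3 - <<'E'
from h import *
crop('w1',195,65,300,180,'c5',7)
crop('w1',35,125,115,215,'c6',6)
E
```

```text
(no output)
```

View pics/c5.png

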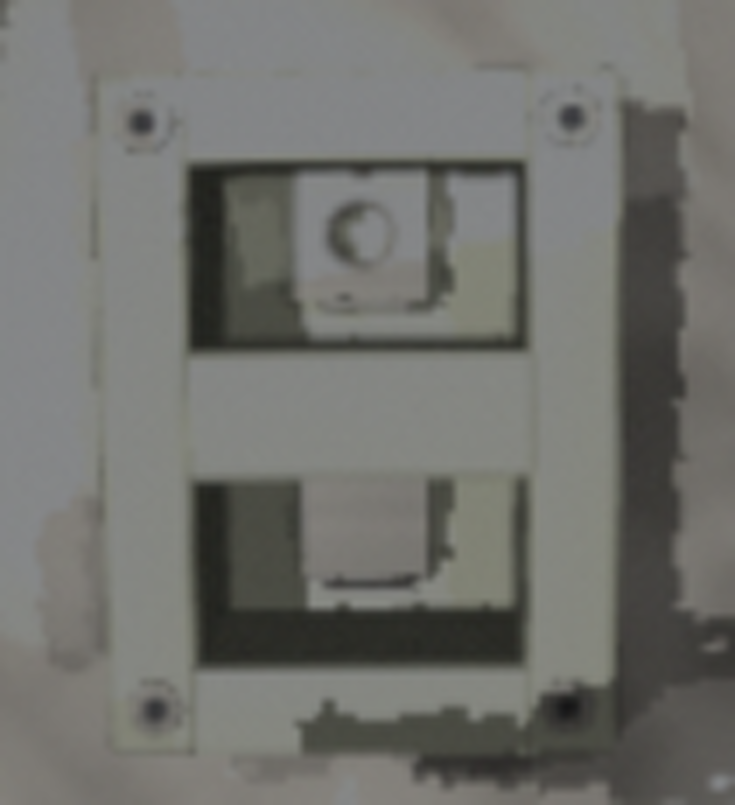

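View pics/c6.png

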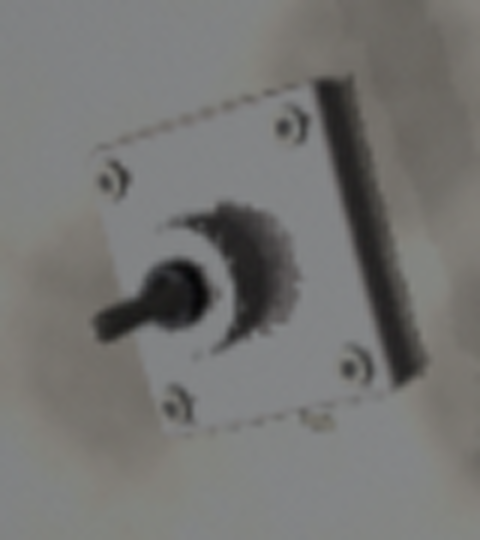

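```bash
python3 - <<'E'
from h import *
w=load('w1');t=load('top0');s=load('side0')
f=lambda p,o,k:np.array(p)/k+o
g=lambda p:f(p,[195,65],7)
H=[onz(w,g(p),.06) for p in [(141,122),(571,117),(155,709),(567,707)]]
C=np.mean(H,0);print('holes',np.round(H,4).tolist(),C)
yx=H[2]-H[0]+H[3]-H[1];yy=H[1]-H[0]+H[3]-H[2]
print(np.degrees(np.arctan2(yx[1],yx[0])),np.degrees(np.arctan2(-yy[0],yy[1])),np.linalg.norm(yx)/2,np.linalg.norm(yy)/2)
H=[onz(w,g(p),.06) for p in [(190,163),(526,163),(188,350),(526,350)]];print('pocket',np.mean(H,0),np.round(H,4).tolist())
H=[onz(w,g(p),.024) for p in [(298,172),(430,172),(302,303),(430,303)]];print('spacer corners',np.mean(H,0),np.round(H,4).tolist(), 'bore',onz(w,g((362,234)),.024))
yaw=np.radians(-10);Rz=np.array([[np.cos(yaw),-np.sin(yaw)],[np.sin(yaw),np.cos(yaw)]])
print('pred spacer',C[:2]+Rz@[-25,0]*1 if 0 else C[:2]+Rz@np.array([-.025,0]))
# fixture from wrist + others; screw centers
q=lambda p:f(p,[35,125],6)
B=[onz(w,q(p),.012) for p in [(292,127),(113,180),(179,405),(357,367)]];print('fix w',np.mean(B,0))
B=[onz(t,f(p,[270,190],10),.012) for p in [(173,143),(412,150),(412,388),(177,380)]];print('fix t',np.mean(B,0))
print('tip w',onz(w,q((103,325)),.064))
crop('side0',240,150,290,200,'c7',12)
E
```

```text
holes [[0.4299, 0.0149, 0.06], [0.4402, 0.0716, 0.06], [0.51, 0.0004, 0.06], [0.5203, 0.0571, 0.06]] [0.47508942 0.035994   0.06      ]
-10.302436210269576 -10.303069590593719 0.08138124943591588 0.057623138474434434
pocket [0.453618   0.04002922 0.06      ] [[0.4368, 0.0204, 0.06], [0.4454, 0.0646, 0.06], [0.4618, 0.0151, 0.06], [0.4704, 0.06, 0.06]]
spacer corners [0.45092065 0.0403652  0.024     ] [[0.4391, 0.0323, 0.024], [0.4429, 0.0518, 0.024], [0.459, 0.0291, 0.024], [0.4627, 0.0482, 0.024]] bore [0.45034283 0.04002616 0.024     ]
pred spacer [0.45046922 0.04033521]
fix w [ 0.48530302 -0.2005912   0.012     ]
fix t [ 0.48384809 -0.2048851   0.012     ]
tip w [ 0.48398876 -0.19693047  0.064     ]
```

View pics/c7.png

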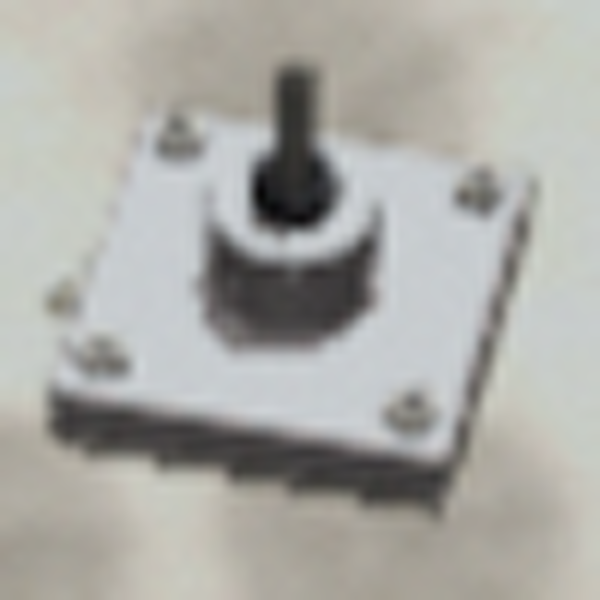

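```bash
python3 - <<'E'
from h import *
t=load('top0');s=load('side0')
for n,p in [('spraybase',(285,92)),('b1',(262,92)),('b2',(228,85)),('b3',(178,115))]: print(n,onz(t,p,0.03).round(3))
print('spray top',tri(t,(299,10),s,(65,55)),'spray2',tri(t,(285,92),s,(120,165)))
print('b1cap',tri(t,(263,52),s,(87,127)))
E
```

```text
spraybase [ 0.773 -0.168  0.03 ]
b1 [ 0.771 -0.115  0.03 ]
b2 [ 0.786 -0.035  0.03 ]
b3 [0.71  0.077 0.03 ]
spray top (array([ 0.83371315, -0.17112377,  0.26026625]), np.float64(0.00974438705080828)) spray2 (array([ 0.79244477, -0.1712675 , -0.00733181]), np.float64(0.006014604922925584))
b1cap (array([ 0.80111246, -0.11220311,  0.15311503]), np.float64(0.0048502358950292725))
```

>>> arm_command:
  steps: [-0.57, 0.88, -0.2, 0, 0, 0, 1, -0.57, 0.88, -0.2, 0, 0, 0, 1, -0.57, 0.88, -0.2, 0, 0, 0, 1, -0.57, 0.88, -0.2, 0, 0, 0, 1, -0.57, 0.88, -0.2, 0, 0, 0, 1, -0.57, 0.88, -0.2, 0, 0, 0, 1, -0.57, 0.88, -0.2, 0, 0, 0, 1, 0, 0, 0, 0, 0, 0, 1]

```text
time: 3.45
tool_pos: [0.692, -0.1139, 0.2612]
tcp_rot: [2.413, 2.01, 0.002]
wrist_force: [-0.6, -0.4, -0.3]
width: 1.0
```

```bash
python3 - <<'E'
from h import *
s=bot.read_state();print(s['time'],s['tool_pos'],R.from_rotvec(s['tcp_rot']).as_matrix().round(3).tolist(),s['q'].round(3),s['wrist_force'])
v=grab('wrist','w2')
print(proj(v,[.627,-.104,.13]))
E
```

```text
3.45 [ 0.69197228 -0.11389721  0.26120049] [[0.181, 0.984, 0.002], [0.984, -0.181, -0.001], [-0.0, 0.002, -1.0]] [-0.199  0.303  1.525 -0.     1.311 -1.587] [-0.63103703 -0.37637503 -0.34545221]
[255.34790472 111.28613015]
```

View pics/w2.png

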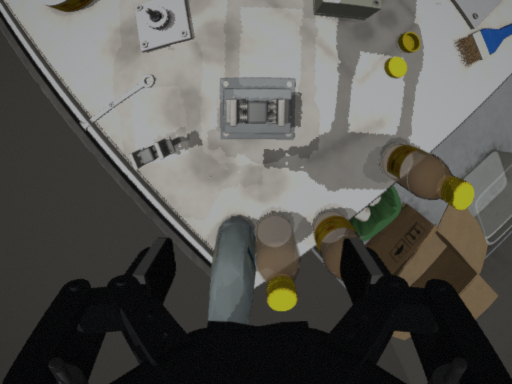

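```bash
python3 - <<'E'
from h import *
crop('w2',210,70,310,145,'c8',8)
E
```

```text
(no output)
```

View pics/c8.png

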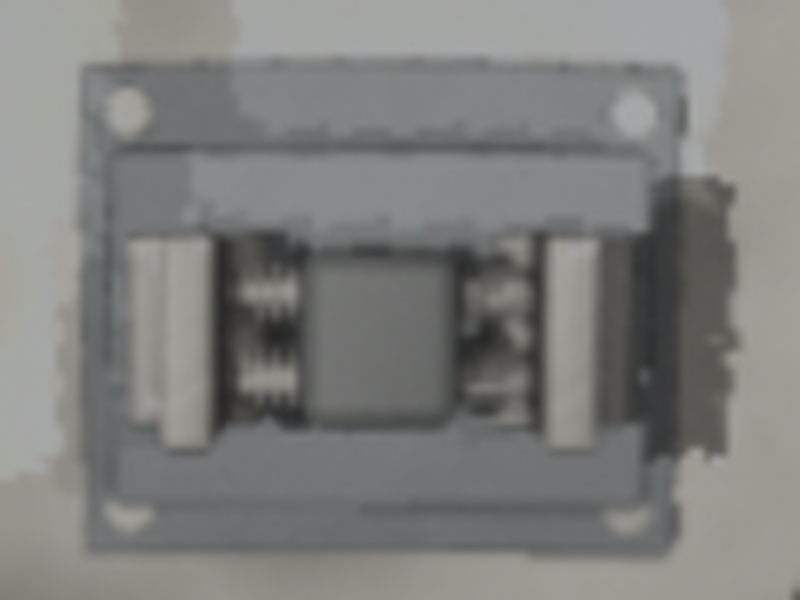

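```bash
python3 - <<'E'
from h import *
w=load('w2')
g=lambda p:np.array(p)/8+[210,70]
def rect(n,P,z):
    H=[onz(w,g(p),z) for p in P];yx=H[2]-H[0]+H[3]-H[1];yy=H[1]-H[0]+H[3]-H[2]
    print(n,np.mean(H,0).round(4),np.degrees(np.arctan2(yx[1],yx[0])).round(2),np.degrees(np.arctan2(-yy[0],yy[1])).round(2),np.linalg.norm(yx)/2,np.linalg.norm(yy)/2)
rect('handle',[(163,238),(600,236),(163,450),(600,450)],.13)
rect('tower',[(110,152),(648,150),(110,502),(647,500)],.09)
rect('foot',[(82,66),(682,66),(86,552),(676,554)],.006)
rect('screws',[(128,110),(634,112),(128,516),(628,518)],.006)
E
```

```text
handle [ 0.6286 -0.1023  0.13  ] -10.46 -10.33 0.02312615615983786 0.04689759625452816
tower [ 0.628  -0.1025  0.09  ] -10.55 -10.25 0.04400343714873483 0.06677230421645808
foot [ 0.6284 -0.1021  0.006 ] -10.58 -10.56 0.07873691639408861 0.0949905656589865
screws [ 0.6292 -0.1026  0.006 ] -10.89 -10.7 0.06548080510352623 0.08012244867318347
```

Wrist view 2 shows the tongs at crop px (381,344). That puts the handle at (0.6286,-0.1023) and the stand at (0.628,-0.1025), yaw -10.4°. I'll descend onto the handle.

>>> arm_command:
  steps: [0, -0.72, 0.65, 0, 0, 0, 1, 0, -0.72, 0.65, 0, 0, 0, 1, 0, -0.72, 0.65, 0, 0, 0, 1, 0, 0, 0.65, 0, 0, 0, 1, 0, 0, 0.65, 0, 0, 0, 1, 0, 0, 0.65, 0, 0, 0, 0.85, 0, 0, 0, 0, 0, 0, 0.85]

```text
time: 4.38
tool_pos: [0.6255, -0.1011, 0.1404]
tcp_rot: [-2.409, -2.011, 0.004]
wrist_force: [-0.2, 0.4, -0.2]
width: 0.85
```

```bash
python3 - <<'E'
from h import *
s=bot.read_state();print(s['time'],s['tool_pos'],s['width'],s['wrist_force'])
grab('wrist','w3');grab('side','s3')
crop('s3',140,100,240,225,'c9',5)
E
```

```text
4.375 [ 0.62546036 -0.10110698  0.14042264] 0.849668440875509 [-0.19604175  0.41432112 -0.17659798]
```

View pics/w3.png

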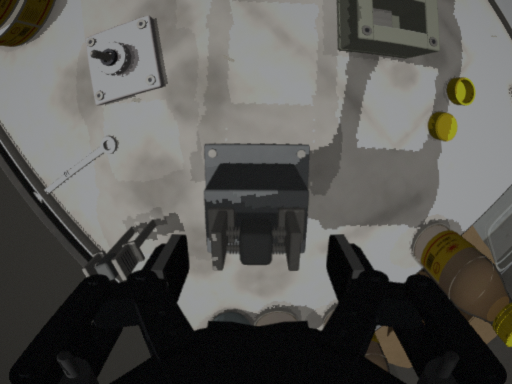

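View pics/c9.png

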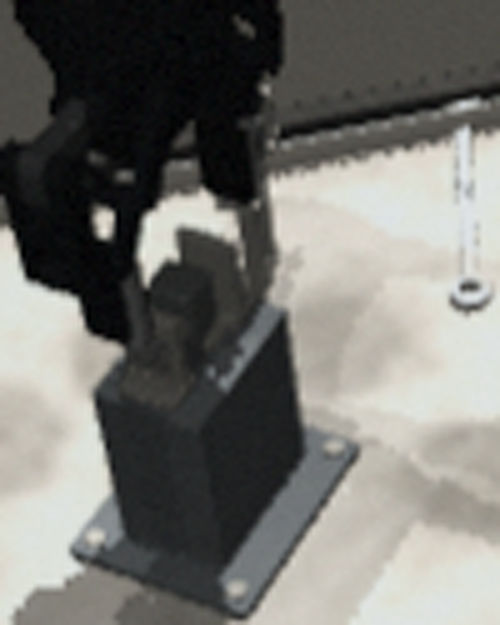

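>>> arm_command:
  steps: [-0.03, 0.1, 0.2, 0, 0, 0, 0.85, 0, 0, 0.35, 0, 0, 0, 0.85, 0, 0, 0.35, 0, 0, 0, 0.85, 0, 0, 0, 0, 0, 0, 0.65, 0, 0, 0, 0, 0, 0, 0.6, 0, 0, 0, 0, 0, 0, 0.6]
  squeeze: 30

```text
time: 5.22
tool_pos: [0.6298, -0.1029, 0.1167]
tcp_rot: [2.412, 2.013, 0.001]
wrist_force: [0.5, 0.9, 0.6]
width: 0.6
```

```bash
python3 - <<'E'
from h import *
s=bot.read_state();print(s['time'],s['tool_pos'],s['tcp_rot'],s['width'],s['wrist_force'])
grab('wrist','w4');grab('side','s4')
crop('s4',140,100,240,225,'c10',5)
crop('w4',130,150,390,384,'c11',3)
E
```

```text
5.225 [ 0.62979675 -0.1029057   0.11672871] [2.41150017e+00 2.01252615e+00 8.09689593e-04] 0.5999406925598519 [0.53685698 0.94856636 0.63023339]
```

View pics/c11.png

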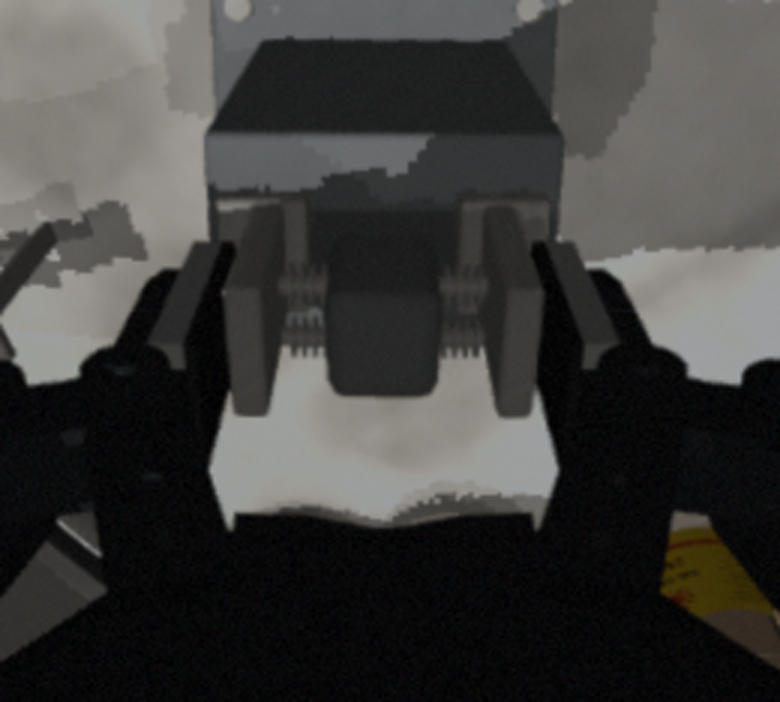

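View pics/c10.png

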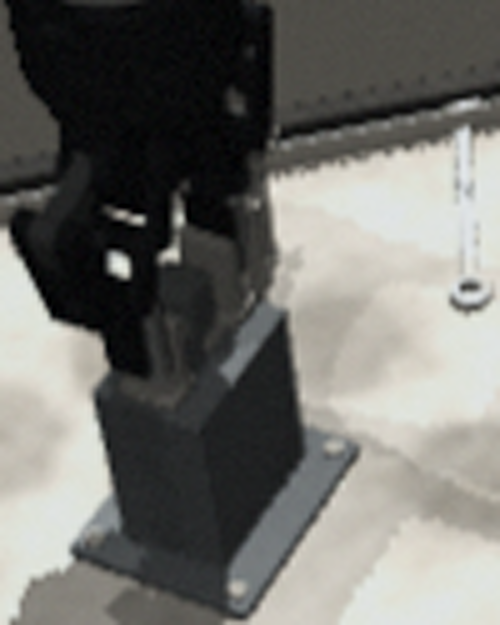

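>>> arm_command:
  steps: [0, -0.03, 0.06, 0, 0, 0, 0.57, 0, 0, 0, 0, 0, 0, 0.55, 0, 0, 0, 0, 0, 0, 0.53, 0, 0, 0, 0, 0, 0, 0.53]
  squeeze: 30

```text
time: 5.82
tool_pos: [0.6286, -0.1027, 0.1146]
tcp_rot: [2.412, 2.013, 0.0]
wrist_force: [0.1, -0.0, 0.8]
width: 0.529
```

```bash
python3 - <<'E'
from h import *
s=bot.read_state();print(s['time'],s['tool_pos'],s['width'],s['wrist_force'],s['torque'])
E
```

```text
5.825 [ 0.6286136  -0.1027014   0.11463897] 0.5286252358378956 [ 0.05181118 -0.02780436  0.77338163] [ 0.00298058  0.09547353 -0.03257761]
```

>>> arm_command:
  steps: [0, 0, 0, 0, 0, 0, 0.5, 0, 0, -0.1, 0, 0, 0, 0.5, 0, 0, -0.3, 0, 0, 0, 0.5, 0, 0, -0.5, 0, 0, 0, 0.5, 0, 0, -0.5, 0, 0, 0, 0.5, 0, 0, -0.5, 0, 0, 0, 0.5, 0, 0, -0.5, 0, 0, 0, 0.5, 0, 0, -0.5, 0, 0, 0, 0.5, 0, 0, -0.5, 0, 0, 0, 0.5, 0, 0, 0, 0, 0, 0, 0.5]

```text
time: 7.08
tool_pos: [0.6297, -0.1029, 0.2186]
tcp_rot: [2.41, 2.011, 0.003]
wrist_force: [-0.1, -0.8, -1.3]
width: 0.501
```

```bash
python3 - <<'E'
from h import *
s=bot.read_state();print(s['time'],s['tool_pos'],s['width'],s['wrist_force'],s['torque'])
grab('wrist','w5');grab('side','s5')
crop('s5',120,40,250,225,'c12',3)
crop('w5',130,150,390,384,'c13',3)
E
```

```text
7.075 [ 0.629685   -0.10294053  0.21863272] 0.5011860522062037 [-0.09101566 -0.84311807 -1.3446403 ] [ 0.04745347  0.00234234 -0.04283362]
```

View pics/c13.png

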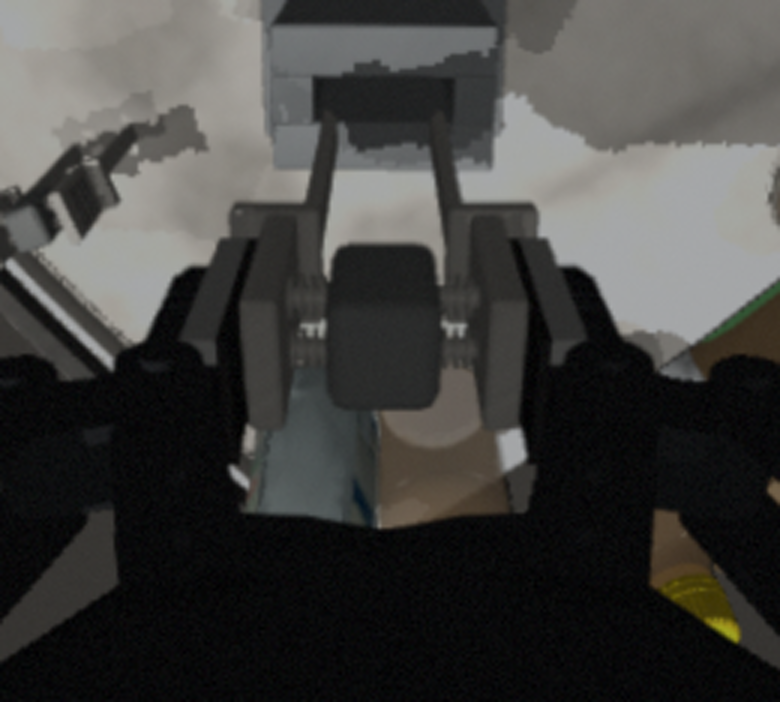

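View pics/c12.png

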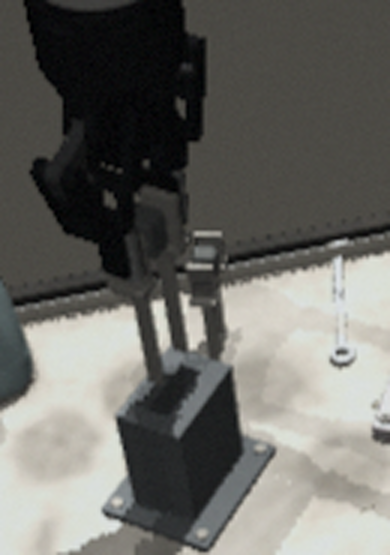

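```bash
python3 - <<'E'
from h import *
w=load('w5')
s=bot.read_state();M=R.from_rotvec(s['tcp_rot']).as_matrix();p=s['tool_pos']
for z in (.1066,):
  for x in (-.0122-.004,.0122+.004):
    print(proj(w,p+M@[x,0,z]), proj(w,p+M@[x,.005,z]),proj(w,p+M@[x,-.005,z]))
crop('w5',230,170,290,215,'c14',12)
E
```

```text
[238.20920579 191.00405883] [238.33320093 196.7192326 ] [238.08850511 185.21818476]
[277.31757563 190.96848259] [277.20011383 196.68341025] [277.43148129 185.18287899]
```

View pics/c14.png

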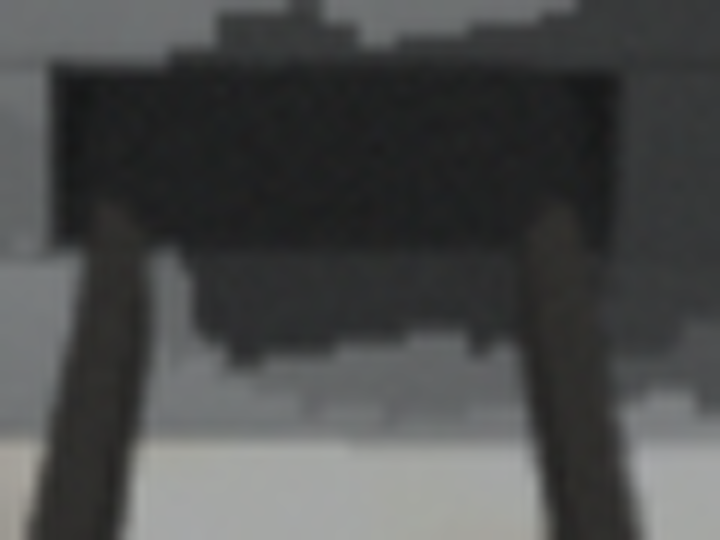

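>>> arm_command:
  steps: [0.45, -0.85, 0, 0, 0, 0, 0.5, 0.45, -0.85, 0, 0, 0, 0, 0.5, 0.45, -0.85, 0, 0, 0, 0, 0.5, 0.45, -0.85, 0, 0, 0, 0, 0.5, 0.45, -0.85, 0, 0, 0, 0, 0.5, 0.45, -0.85, 0, 0, 0, 0, 0.5, 0.45, -0.85, 0.3, 0, 0, 0, 0.5, 0.45, -0.85, 0.3, 0, 0, 0, 0.5, 0, 0, 0, 0, 0, 0, 0.5]

```text
time: 8.3
tool_pos: [0.4445, 0.0408, 0.1965]
tcp_rot: [-2.408, -2.013, 0.005]
wrist_force: [-0.2, 0.4, -1.8]
width: 0.504
```

```bash
cat > st.py <<'E'
from h import *
import sys
def st(tx=None):
    s=bot.read_state();M=R.from_rotvec(s['tcp_rot']).as_matrix();p=s['tool_pos']
    print('t',round(s['time'],2),'p',p.round(4),'w',round(s['width'],3),'F',s['wrist_force'].round(1),'tq',s['torque'].round(2),'yaw',round(np.degrees(np.arctan2(-M[0,0],M[1,0])),2),'tilt',np.degrees(M[:2,2]).round(2))
    if tx is not None: print('units to target',(M.T@(np.array(tx)-p)/.03).round(3))
    return s,M,p
E
python3 - <<'E'
from st import *
st([.4494,.0404,.2]);grab('wrist','w6');crop('w6',180,100,340,240,'c15',5);grab('side','s6')
E
```

```text
t 8.3 p [0.4445 0.0408 0.1965] w 0.504 F [-0.2  0.4 -1.8] tq [-0.03  0.   -0.  ] yaw -10.2 tilt [-0.23 -0.  ]
units to target [ 0.016  0.162 -0.117]
```

View pics/c15.png

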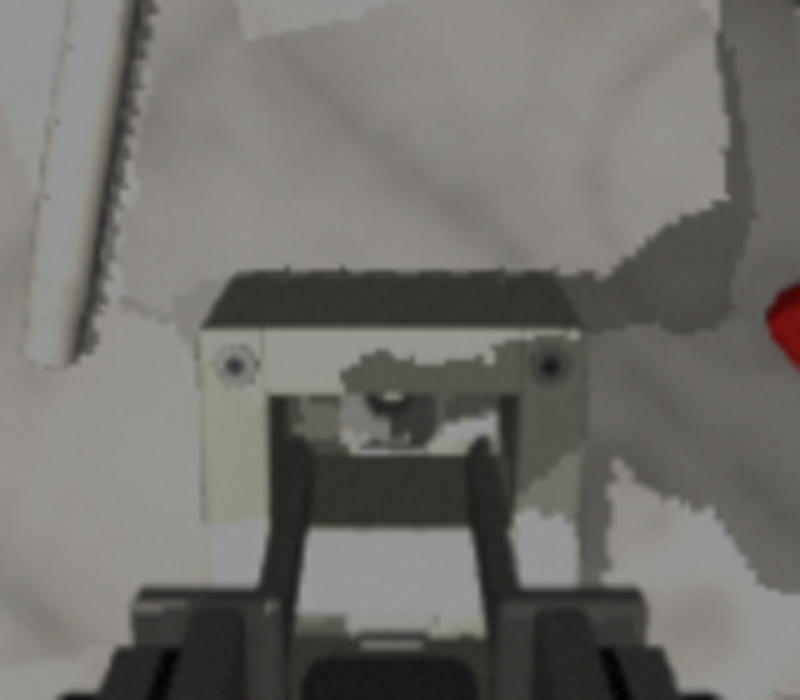

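View pics/s6.png

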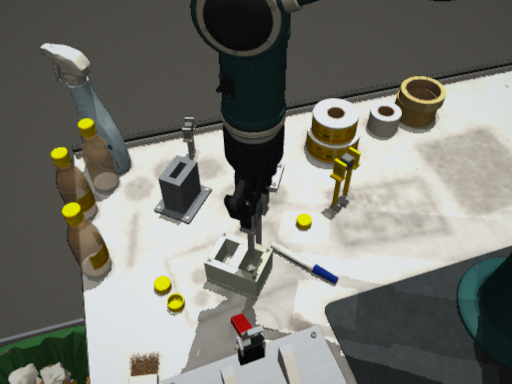

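>>> arm_command:
  steps: [0.02, 0.16, 0, 0, 0, 0, 0.5, 0, 0, 0.3, 0, 0, 0, 0.5, 0, 0, 0.5, 0, 0, 0, 0.5, 0, 0, 0.5, 0, 0, 0, 0.5, 0, 0, 0, 0, 0, 0, 0.5]

```text
time: 9.02
tool_pos: [0.4502, 0.0397, 0.157]
tcp_rot: [-2.41, -2.011, 0.006]
wrist_force: [0.1, 0.9, -0.3]
width: 0.495
```

```bash

python3 - <<'E'
from st import *
st([.4494,.0404,.120]);grab('wrist','w7');crop('w7',180,100,340,240,'c16',5)
E
```

```text
t 9.03 p [0.4502 0.0397 0.157 ] w 0.495 F [ 0.1  0.9 -0.3] tq [-0.02 -0.    0.06] yaw -10.31 tilt [-0.27 -0.01]
units to target [ 0.021 -0.024  1.234]
```

View pics/c16.png

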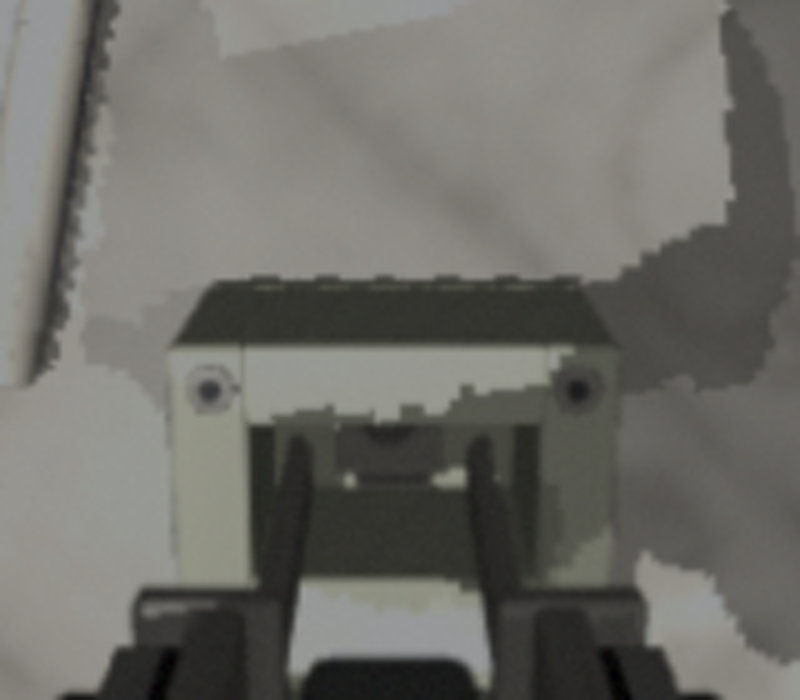

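>>> arm_command:
  steps: [0.02, -0.02, 0.4, 0, 0, 0, 0.5, 0, 0, 0.4, 0, 0, 0, 0.5, 0, 0, 0.25, 0, 0, 0, 0.5, 0, 0, 0.1, 0, 0, 0, 0.5, 0, 0, 0, 0, 0, 0, 0.5]

```text
time: 9.7
tool_pos: [0.4515, 0.0405, 0.1248]
tcp_rot: [-2.412, -2.013, 0.001]
wrist_force: [-0.4, 0.2, -0.5]
width: 0.503
```

```bash

python3 - <<'E'
from st import *
st([.4494,.0404,.120]);grab('wrist','w8');crop('w8',180,100,340,240,'c17',5)
E
```

```text
t 9.7 p [0.4515 0.0405 0.1248] w 0.503 F [-0.4  0.2 -0.5] tq [-0.01 -0.02 -0.03] yaw -10.31 tilt [-0.02 -0.  ]
units to target [-0.014 -0.067  0.159]
```

View pics/c17.png

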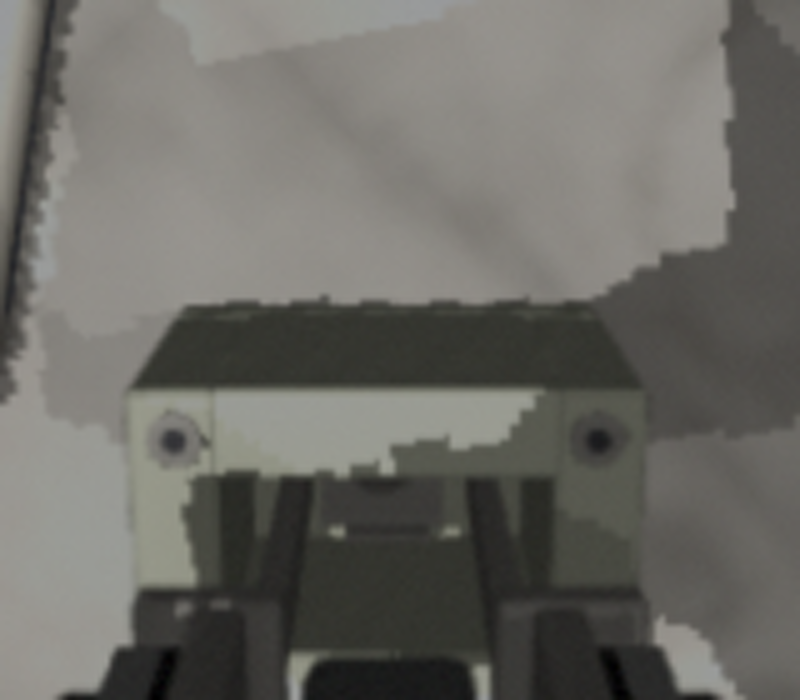

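>>> arm_command:
  steps: [-0.01, -0.05, 0.15, 0, 0, 0, 0.5, 0, 0, 0, 0, 0, 0, 0.5]

```text
time: 10.0
tool_pos: [0.4496, 0.0404, 0.1202]
tcp_rot: [-2.412, -2.013, 0.001]
wrist_force: [-0.2, -0.0, -1.4]
width: 0.501
```

>>> arm_command:
  steps: [0, 0, 0, 0, 0, 0, 0.45, 0, 0, 0, 0, 0, 0, 0.4, 0, 0, 0, 0, 0, 0, 0.3, 0, 0, 0, 0, 0, 0, 0.3]
  squeeze: 50

```text
time: 10.5
tool_pos: [0.45, 0.0401, 0.1211]
tcp_rot: [2.411, 2.013, -0.001]
wrist_force: [-3.4, -3.1, 5.6]
width: 0.389
```

```bash

python3 - <<'E'
from st import *
st([.4494,.0404,.120]);grab('wrist','w9');crop('w9',180,100,340,240,'c18',5)
E
```

```text
t 10.5 p [0.45   0.0401 0.1211] w 0.389 F [-3.4 -3.1  5.6] tq [-0.72  0.69  0.02] yaw -10.29 tilt [-0.01 -0.04]
units to target [ 0.006 -0.023  0.036]
```

View pics/c18.png

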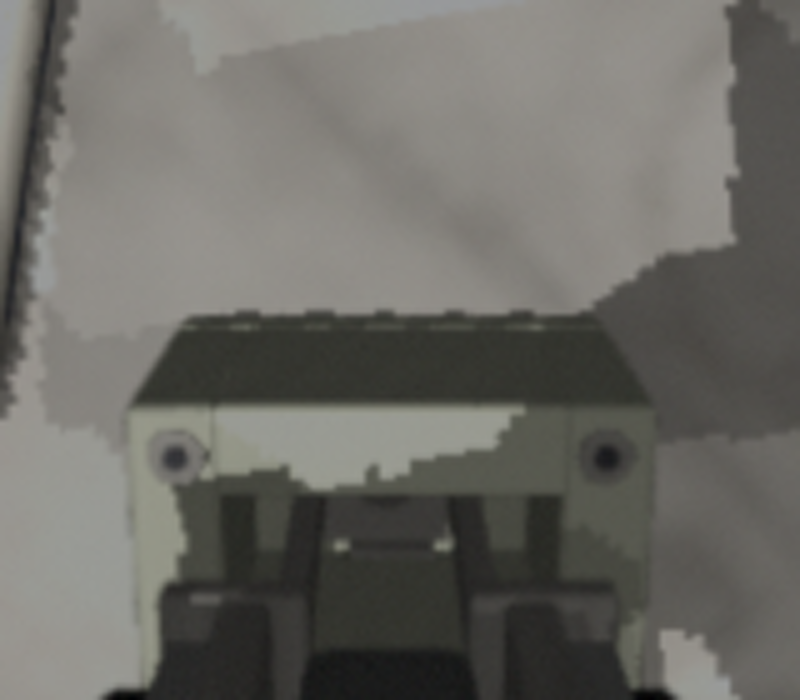

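>>> arm_command:
  steps: [0, 0, 0, 0, 0, 0, 0.3, 0, 0, -0.05, 0, 0, 0, 0.3, 0, 0, 0, 0, 0, 0, 0.3]

```text
time: 10.92
tool_pos: [0.4497, 0.0402, 0.1214]
tcp_rot: [2.412, 2.013, -0.001]
wrist_force: [0.2, -3.0, -3.4]
width: 0.382
```

```bash

python3 - <<'E'
from st import *
st([.4494,.0404,.120]);grab('wrist','w10');crop('w10',210,150,310,240,'c19',7)
E
```

```text
t 10.93 p [0.4497 0.0402 0.1214] w 0.382 F [ 0.2 -3.  -3.4] tq [-0.79  0.01  0.  ] yaw -10.3 tilt [-0.03 -0.03]
units to target [ 0.006 -0.011  0.046]
```

View pics/c19.png

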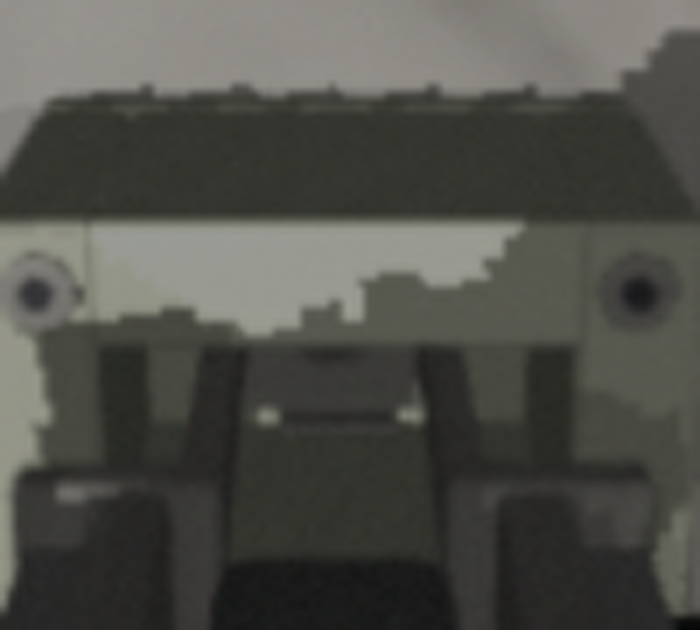

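>>> arm_command:
  steps: [0, 0, -0.1, 0, 0, 0, 0.3, 0, 0, -0.15, 0, 0, 0, 0.3, 0, 0, -0.2, 0, 0, 0, 0.3, 0, 0, -0.2, 0, 0, 0, 0.3, 0, 0, -0.2, 0, 0, 0, 0.3, 0, 0, 0, 0, 0, 0, 0.3]

```text
time: 11.72
tool_pos: [0.4512, 0.0406, 0.1491]
tcp_rot: [2.411, 2.012, 0.004]
wrist_force: [1.0, 1.2, -1.5]
width: 0.383
```

```bash

python3 - <<'E'
from st import *
st();grab('wrist','w11');crop('w11',210,140,310,230,'c20',7)
E
```

```text
t 11.72 p [0.4512 0.0406 0.1491] w 0.383 F [ 1.   1.2 -1.5] tq [ 0.01 -0.    0.04] yaw -10.31 tilt [0.17 0.02]
```

View pics/c20.png

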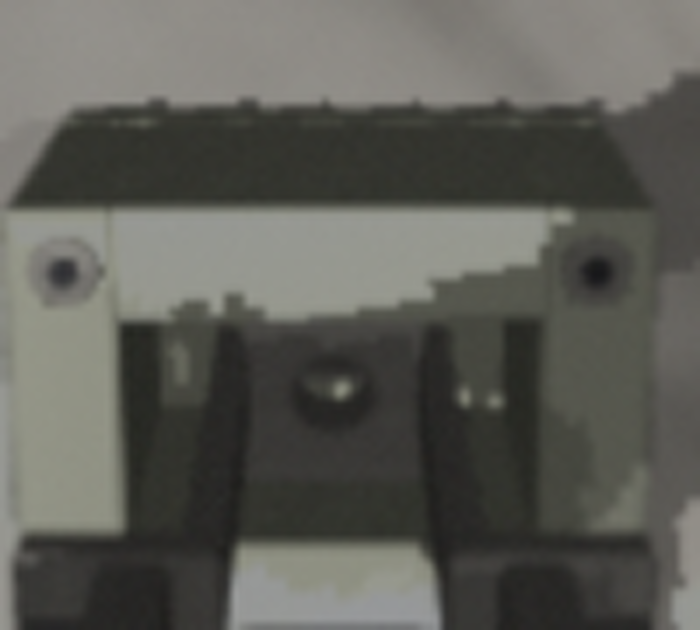

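>>> arm_command:
  steps: [0, 0, -0.3, 0, 0, 0, 0.3, 0, 0, -0.5, 0, 0, 0, 0.3, 0, 0, -0.5, 0, 0, 0, 0.3, 0, 0, -0.5, 0, 0, 0, 0.3, 0, 0, -0.5, 0, 0, 0, 0.3, 0, 0, 0, 0, 0, 0, 0.3]

```text
time: 12.52
tool_pos: [0.4512, 0.0405, 0.2185]
tcp_rot: [2.41, 2.012, 0.004]
wrist_force: [0.2, -0.6, -1.0]
width: 0.387
```

>>> arm_command:
  steps: [-0.5, 0.2, 0, 0, 0, 0, 0.3, -0.85, 0.3, 0, 0, 0, 0, 0.3, -0.85, 0.3, 0, 0, 0, 0, 0.3, -0.85, 0.3, 0, 0, 0, 0, 0.3, -0.85, 0.3, 0, 0, 0, 0, 0.3, -0.85, 0.3, 0, 0, 0, 0, 0.3, -0.85, 0.3, 0, 0, 0, 0, 0.3, -0.85, 0.16, 0.3, 0, 0, 0, 0.3, -0.25, 0, 0.6, 0, 0, 0, 0.3, 0, 0, 0.1, 0, 0, 0, 0.3]

```text
time: 13.78
tool_pos: [0.4756, -0.1686, 0.1835]
tcp_rot: [-2.41, -2.008, 0.004]
wrist_force: [-0.1, 1.4, -0.8]
width: 0.392
```

>>> arm_command:
  steps: [0, 0, 0, 0, 0, 0, 0.3]

```text
time: 13.9
tool_pos: [0.477, -0.1681, 0.1854]
tcp_rot: [-2.41, -2.012, 0.001]
wrist_force: [0.2, 0.4, -1.3]
width: 0.386
```

```bash

python3 - <<'E'
from st import *
st();grab('wrist','w12');grab('side','s12');crop('s12',170,80,320,220,'c22',4);grab('top','t12')
E
```

```text
t 13.9 p [ 0.477  -0.1681  0.1854] w 0.386 F [ 0.2  0.4 -1.3] tq [-0.01 -0.04  0.02] yaw -10.29 tilt [-0.11  0.07]
```

View pics/w12.png

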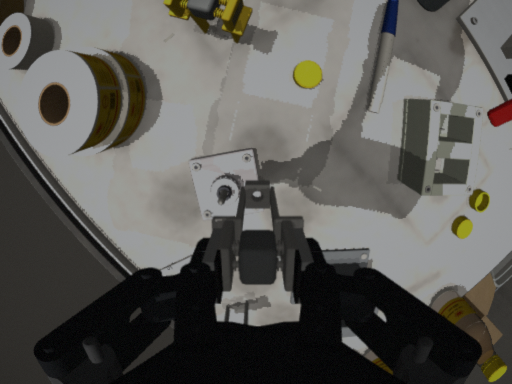

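View pics/c22.png

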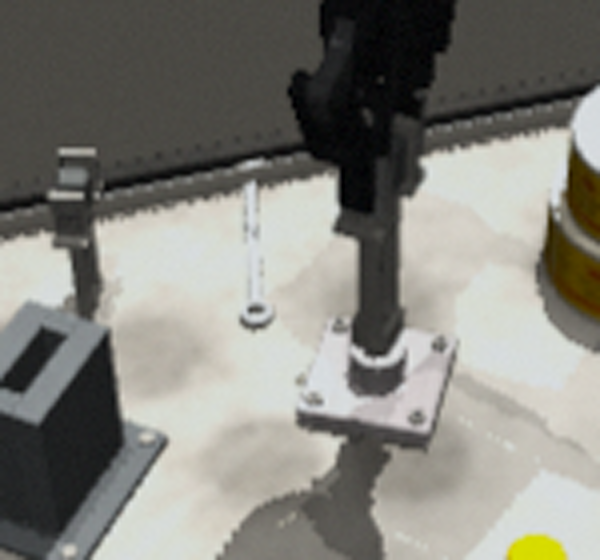

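```bash

python3 - <<'E'
from st import *
crop('w12',185,140,290,230,'c23',7);crop('t12',270,150,330,240,'c24',6)
E
```

```text
(no output)
```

View pics/c23.png

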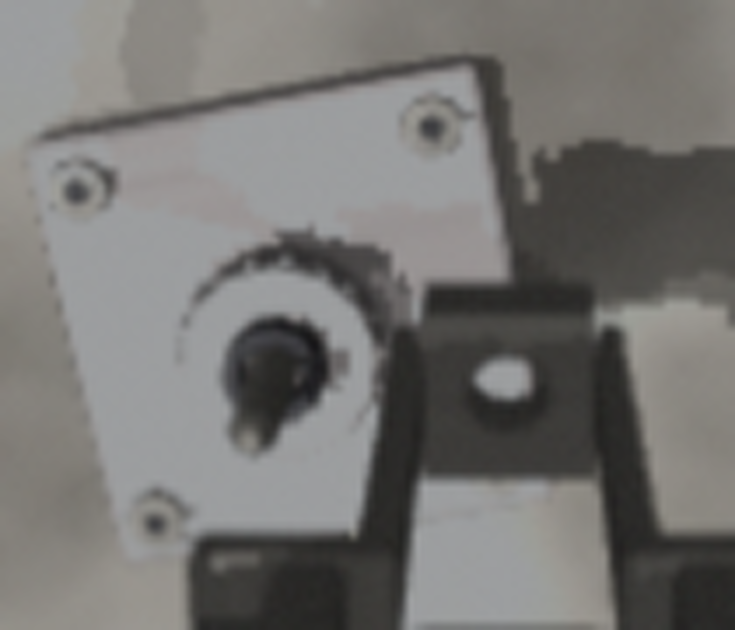

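```bash

python3 - <<'E'
from st import *
w=load('w12');s,M,p=st()
g=lambda q:np.array(q)/7+[185,140]
tl=lambda P:M.T@(P-p)*1e3
for d in (.095,.097,.099):
    print('bore',d,tl(onz(w,g((507,389)),p[2]-d)).round(1),'top c',np.mean([tl(onz(w,g(q),p[2]-d)) for q in [(420,318),(598,318),(418,475),(602,475)]],0).round(1))
    q=[tl(onz(w,g(q),p[2]-d))for q in [(420,318),(598,318),(418,475),(602,475)]];print([np.linalg.norm(q[i]-q[j]).round(1) for i,j in [(0,1),(0,2),(1,3),(2,3)]])
T=onz(w,g((252,440)),.064);print('tip',T,tl(T).round(1))
N=onz(w,g((283,350)),.033);print('nut',N)
for z in (.027,.033,.038):
    a,b=onz(w,g((178,352)),z),onz(w,g((380,352)),z);print(z,np.linalg.norm(a-b),(a+b)/2)
print('ring c',[onz(w,g((275,370)),z).round(4) for z in (.035,.04)])
B=[onz(w,g(q),.012) for q in [(78,190),(432,127),(155,522)]];print('base c',(B[1]+B[2])/2)
E
```

```text
t 14.05 p [ 0.4782 -0.1683  0.187 ] w 0.385 F [ 0.4  0.4 -0.4] tq [ 0.04  0.04 -0.03] yaw -10.25 tilt [ 0.05 -0.01]
bore 0.095 [-0.1 -4.1 95. ] top c [ 0.1 -3.1 95. ]
[np.float64(19.6), np.float64(18.4), np.float64(18.4), np.float64(20.7)]
bore 0.097 [-0.1 -3.5 97. ] top c [ 0.1 -2.4 97. ]
[np.float64(19.7), np.float64(18.6), np.float64(18.6), np.float64(20.9)]
bore 0.099 [-0.1 -2.8 99. ] top c [ 0.1 -1.8 99. ]
[np.float64(19.9), np.float64(18.8), np.float64(18.8), np.float64(21.1)]
tip [ 0.48416905 -0.20241207  0.064     ] [-32.5  11.9 123. ]
nut [ 0.48198613 -0.20111286  0.033     ]
0.027 0.029263229066288976 [ 0.4838639  -0.20281568  0.027     ]
0.033 0.028645885828469785 [ 0.48216022 -0.2018073   0.033     ]
0.038 0.028131433130287112 [ 0.4807405  -0.20096697  0.038     ]
ring c [array([ 0.4841, -0.2025,  0.035 ]), array([ 0.4826, -0.2017,  0.04  ])]
base c [ 0.48513712 -0.20321825  0.012     ]
```

```bash

python3 - <<'E'
from st import *
for i in range(4):
    st(); grab('wrist','w13_%d'%i)
import cv2
a=[load('w13_%d'%i)['T'][:3,3].round(4) for i in range(4)];print(a)
w=load('w13_3');crop('w13_3',185,140,290,230,'c25',7)
E
```

```text
t 14.05 p [ 0.4782 -0.1683  0.187 ] w 0.385 F [ 0.4  0.4 -0.4] tq [ 0.04  0.04 -0.03] yaw -10.25 tilt [ 0.05 -0.01]
t 14.1 p [ 0.4783 -0.1684  0.1871] w 0.387 F [ 0.5 -0.2 -0.5] tq [0.02 0.04 0.01] yaw -10.25 tilt [ 0.07 -0.02]
t 14.15 p [ 0.4783 -0.1685  0.1871] w 0.386 F [-0.2 -0.  -1.3] tq [ 0.04 -0.06 -0.04] yaw -10.25 tilt [ 0.06 -0.02]
t 14.2 p [ 0.4782 -0.1685  0.1871] w 0.383 F [ 0.3  0.6 -0.5] tq [ 0.02 -0.03  0.03] yaw -10.26 tilt [ 0.06 -0.02]
[array([ 0.4039, -0.1551,  0.3128]), array([ 0.4039, -0.1552,  0.3129]), array([ 0.4039, -0.1552,  0.3129]), array([ 0.4039, -0.1553,  0.3129])]
```

View pics/c25.png

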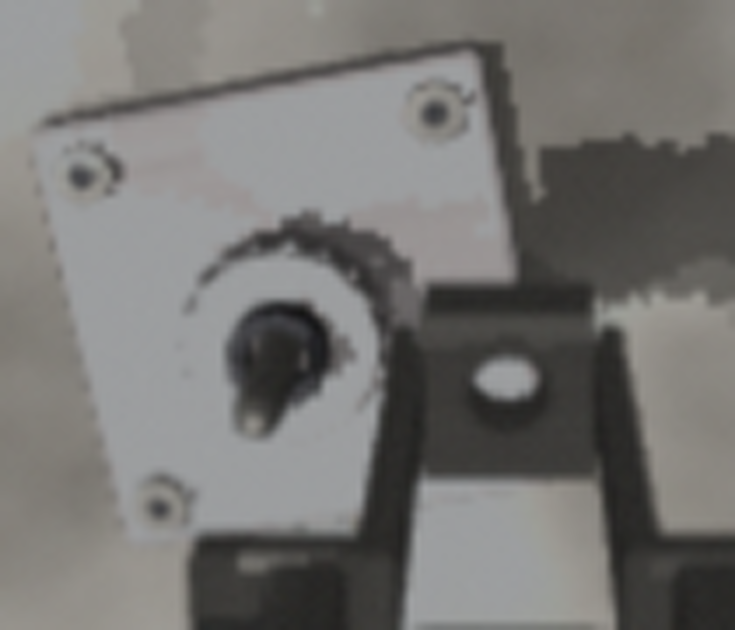

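```bash

python3 - <<'E'
from st import *
w=load('w13_3');s,M,p=st()
g=lambda q:np.array(q)/7+[185,140]
tl=lambda P:M.T@(P-p)*1e3
for d in (.093,.097,.1,.103):
    q=[tl(onz(w,g(q),p[2]-d))for q in [(423,318),(596,318),(416,475),(603,475)]]
    print('bore',d,tl(onz(w,g((508,387)),p[2]-d)).round(1),'top c',np.mean(q,0).round(1),[np.linalg.norm(q[i]-q[j]).round(1) for i,j in [(0,1),(0,2),(1,3),(2,3)]], 'lower edge',tl(onz(w,g((508,286)),p[2]-d-.014)).round(1),tl(onz(w,g((508,318)),p[2]-d)).round(1))
T=onz(w,g((254,424)),.064);print('tip',T,tl(T).round(1))
B=[onz(w,g(q),.012) for q in [(83,176),(435,112),(160,507)]];print('base c',(B[1]+B[2])/2)
print(tl(w['T'][:3,3]))
# blade tips (near face tool -5mm) at crop (400,328),(610,328)
for d in (.105,.107,.109): print('blade near tip',tl(onz(w,g((400,328)),p[2]-d)).round(1))
# handle top: 16 above grip (tips+122)
crop('w13_3',200,200,320,320,'c26',5)
E
```

```text
t 14.25 p [ 0.4782 -0.1686  0.1871] w 0.383 F [-0.5  0.1 -2.5] tq [-0.06  0.02 -0.04] yaw -10.26 tilt [ 0.06 -0.02]
bore 0.093 [-0.1 -3.  93. ] top c [ 0.1 -1.8 93. ] [np.float64(19.0), np.float64(18.4), np.float64(18.4), np.float64(21.0)] lower edge [-1.00e-01 -1.07e+01  1.07e+02] [ -0.1 -11.   93. ]
bore 0.097 [-0.1 -1.7 97. ] top c [ 0.1 -0.4 97. ] [np.float64(19.3), np.float64(18.8), np.float64(18.8), np.float64(21.4)] lower edge [-1.00e-01 -9.60e+00  1.11e+02] [-0.1 -9.8 97. ]
bore 0.1 [ -0.1  -0.7 100. ] top c [  0.1   0.6 100. ] [np.float64(19.6), np.float64(19.0), np.float64(19.0), np.float64(21.7)] lower edge [-1.00e-01 -8.80e+00  1.14e+02] [ -0.1  -8.9 100. ]
bore 0.103 [-1.00e-01  3.00e-01  1.03e+02] top c [1.00e-01 1.60e+00 1.03e+02] [np.float64(19.8), np.float64(19.3), np.float64(19.3), np.float64(22.0)] lower edge [-1.00e-01 -7.90e+00  1.17e+02] [-1.00e-01 -8.00e+00  1.03e+02]
tip [ 0.48426289 -0.2026788   0.064     ] [-32.4  11.9 123.1]
base c [ 0.48514245 -0.20312764  0.012     ]
[  -0.1768132   -75.34965017 -125.91137516]
blade near tip [-12.6  -6.2 105. ]
blade near tip [-12.7  -5.6 107. ]
blade near tip [-12.8  -5.  109. ]
```

View pics/c26.png

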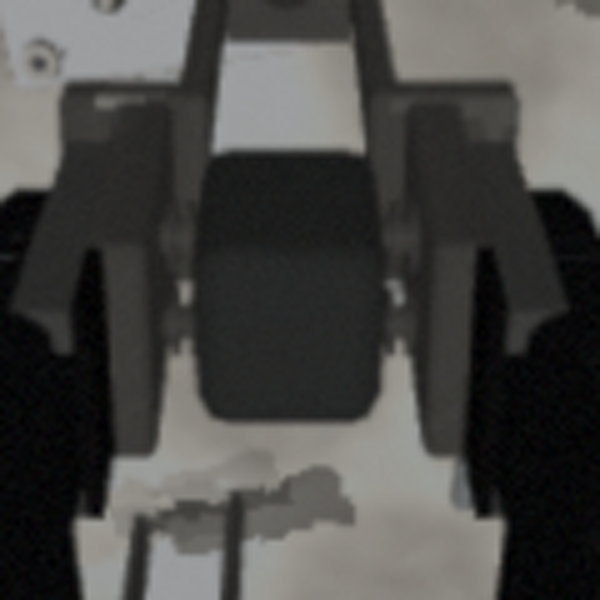

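>>> arm_command:
  steps: [-0.55, 0.23, 0, 0, 0, 0, 0.3, -0.54, 0.22, 0, 0, 0, 0, 0.3, 0, 0, 0, 0, 0, 0, 0.3, 0, 0, 0, 0, 0, 0, 0.3]

```text
time: 14.75
tool_pos: [0.485, -0.2038, 0.1862]
tcp_rot: [-2.412, -2.011, 0.0]
wrist_force: [-0.9, -0.7, -1.0]
width: 0.386
```

```bash

python3 - <<'E'
from st import *
st();st();grab('wrist','w14');crop('w14',185,140,330,240,'c27',5);
s,M,p=st([.4845-.0,-.2028,.18])
print('bore est',p+M@[-.0001,-.0012,.098])
grab('side','s14');crop('s14',220,110,320,210,'c28',6)
E
```

```text
t 14.75 p [ 0.485  -0.2038  0.1862] w 0.386 F [-0.9 -0.7 -1. ] tq [ 0.02 -0.02 -0.04] yaw -10.37 tilt [-0.04  0.03]
t 14.75 p [ 0.485  -0.2038  0.1862] w 0.386 F [-0.9 -0.7 -1. ] tq [ 0.02 -0.02 -0.04] yaw -10.37 tilt [-0.04  0.03]
t 14.8 p [ 0.485  -0.2035  0.1862] w 0.384 F [-0.5 -0.2 -1.7] tq [ 0.03 -0.02  0.01] yaw -10.34 tilt [-0.03  0.03]
units to target [ 0.021 -0.021  0.207]
bore est [ 0.48374274 -0.20337371  0.0882127 ]
```

View pics/c27.png

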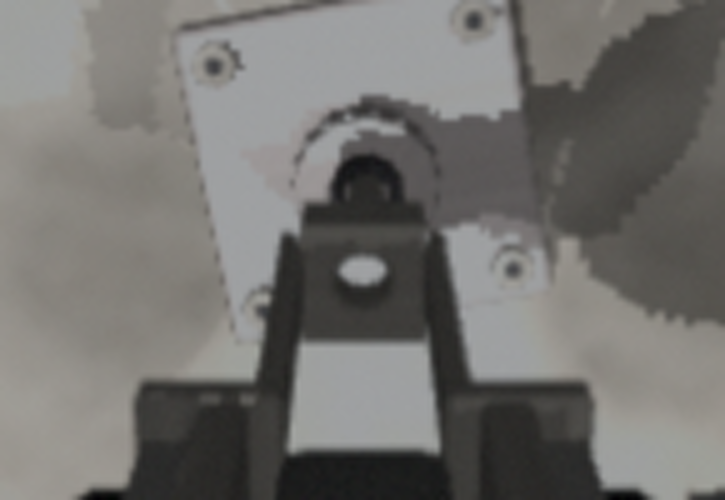

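View pics/c28.png

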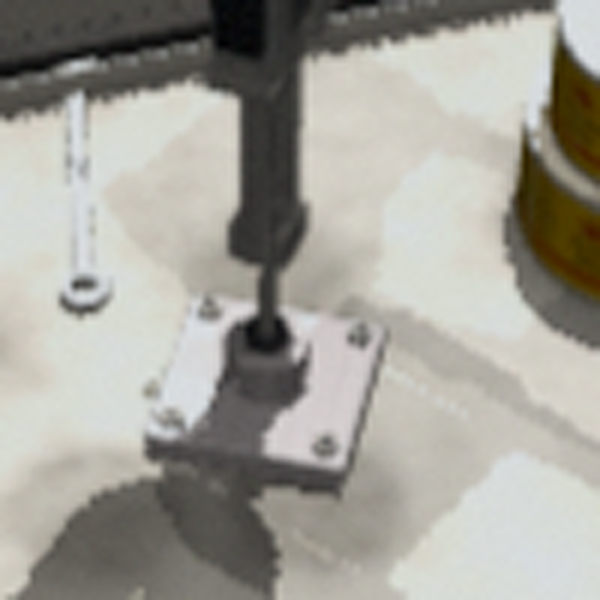

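>>> arm_command:
  steps: [0.025, 0.02, 0, 0, 0, 0, 0.3, 0, 0, 0.1, 0, 0, 0, 0.3, 0, 0, 0.15, 0, 0, 0, 0.3, 0, 0, 0.15, 0, 0, 0, 0.3, 0, 0, 0, 0, 0, 0, 0.3, 0, 0, 0, 0, 0, 0, 0.3]

```text
time: 15.6
tool_pos: [0.486, -0.2028, 0.1744]
tcp_rot: [-2.412, -2.013, 0.0]
wrist_force: [0.5, 0.5, -0.7]
width: 0.385
```

```bash

python3 - <<'E'
from st import *
st();grab('wrist','w15');crop('w15',185,140,330,240,'c29',5);
s,M,p=st();print('bore est',p+M@[-.0001,-.0012,.098])
grab('side','s15');crop('s15',220,110,320,210,'c30',6)
E
```

```text
t 15.6 p [ 0.486  -0.2028  0.1744] w 0.385 F [ 0.5  0.5 -0.7] tq [ 0.   -0.04 -0.02] yaw -10.31 tilt [-0.01  0.  ]
t 15.65 p [ 0.486  -0.2029  0.1746] w 0.382 F [ 0.   0.4 -0.5] tq [-0.    0.07 -0.01] yaw -10.31 tilt [ 0.01 -0.  ]
bore est [ 0.48486672 -0.20279318  0.07657711]
```

View pics/c29.png

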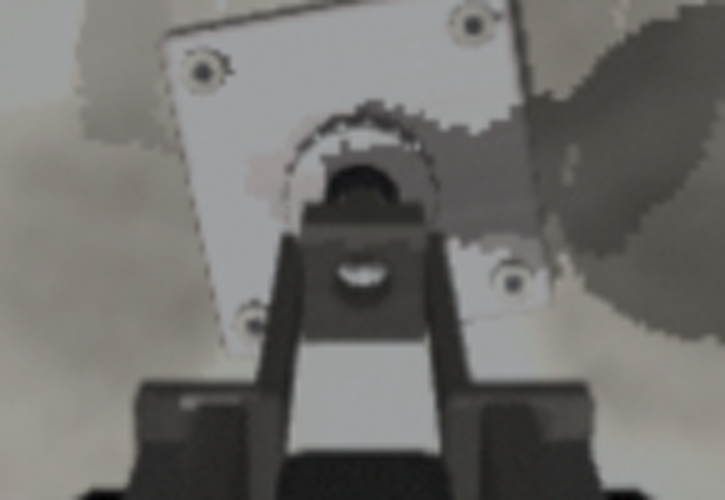

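View pics/c30.png

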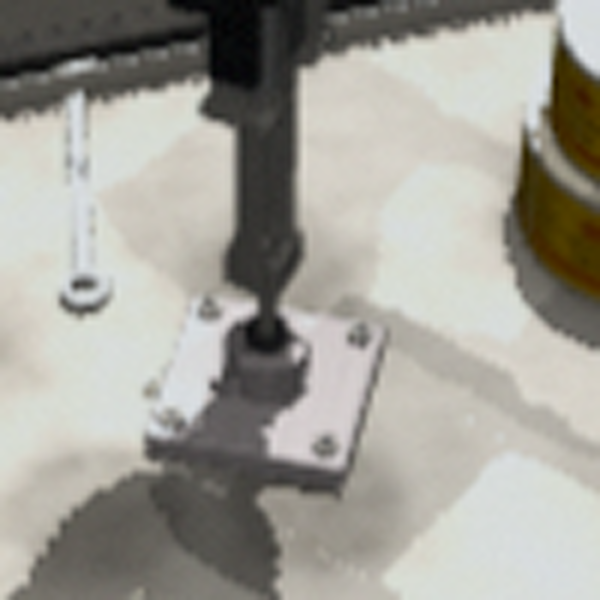

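```bash

python3 - <<'E'
from st import *
crop('w15',240,178,276,212,'c31',18);crop('w13_3',240,178,276,212,'c32',18)
a=np.hstack([cv2.imread('pics/c31.png'),cv2.imread('pics/c32.png')]);a=cv2.convertScaleAbs(a,alpha=1.8,beta=10);cv2.imwrite('pics/c33.png',cv2.resize(a,(800,378)))
w=load('w15');p=np.array([.486,-.2029,.1745]);M=R.from_rotvec([-2.412,-2.013,0]).as_matrix()
k=lambda P:((proj(w,P)-[240,178])*18*400/648).round(0)
print('tip pred',k([.4845,-.2028,.064]),k([.4845,-.2028,.060]), 'ring',k([.4845,-.2028,.04]))
for d in (.097,.1):
  for off in (-.0012,-.0002): print(d,off,'top c',k(p+M@[0,off,d]),'bot c',k(p+M@[0,off,d+.014]),'+y rim top',k(p+M@[0,off+.0045,d]),'-y rim bot',k(p+M@[0,off-.0045,d+.014]),'+y rim bot',k(p+M@[0,off+.0045,d+.014]))
E
```

```text
tip pred [194. 140.] [194. 124.] ring [194.  52.]
0.097 -0.0012 top c [197. 200.] bot c [196. 142.] +y rim top [197. 260.] -y rim bot [196.  84.] +y rim bot [196. 198.]
0.097 -0.0002 top c [197. 214.] bot c [196. 154.] +y rim top [197. 273.] -y rim bot [196.  97.] +y rim bot [196. 211.]
0.1 -0.0012 top c [196. 187.] bot c [196. 130.] +y rim top [197. 246.] -y rim bot [196.  73.] +y rim bot [196. 186.]
0.1 -0.0002 top c [196. 200.] bot c [196. 142.] +y rim top [197. 259.] -y rim bot [196.  86.] +y rim bot [196. 198.]
```

View pics/c33.png

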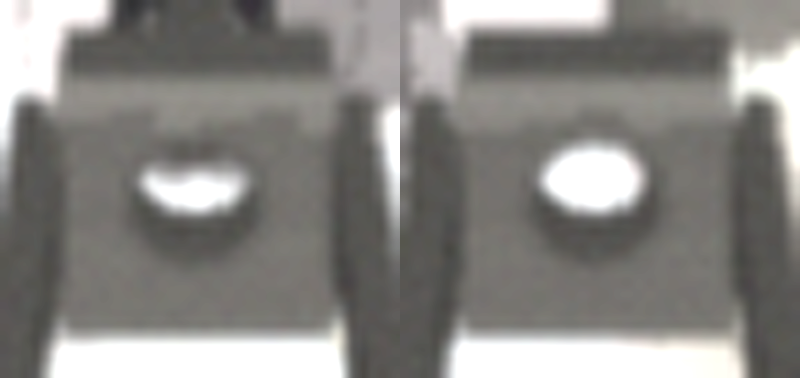

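>>> arm_command:
  steps: [0, 0, 0.1, 0, 0, 0, 0.3, 0, 0, 0.1, 0, 0, 0, 0.3, 0, 0, 0.1, 0, 0, 0, 0.3, 0, 0, 0, 0, 0, 0, 0.3]

```text
time: 16.2
tool_pos: [0.4857, -0.2027, 0.165]
tcp_rot: [-2.411, -2.012, 0.001]
wrist_force: [-0.1, 0.0, -0.2]
width: 0.381
```

```bash

python3 - <<'E'
from st import *
st();grab('wrist','w16');st();crop('w16',240,178,276,212,'c34',18)
grab('side','s16');crop('s16',235,130,305,200,'c35',8)
a=cv2.convertScaleAbs(cv2.imread('pics/c34.png'),alpha=1.8,beta=10);a=cv2.resize(a,None,fx=.6,fy=.6)
b=cv2.resize(cv2.imread('pics/c35.png'),(a.shape[0],a.shape[0]));cv2.imwrite('pics/c36.png',np.hstack([a,b]))
E
```

```text
t 16.2 p [ 0.4857 -0.2027  0.165 ] w 0.381 F [-0.1  0.  -0.2] tq [-0.04  0.02  0.03] yaw -10.31 tilt [-0.04  0.02]
t 16.25 p [ 0.4858 -0.2028  0.1652] w 0.386 F [ 0.  -0.4 -1.2] tq [ 0.03  0.   -0.  ] yaw -10.31 tilt [-0.02  0.01]
```

View pics/c36.png

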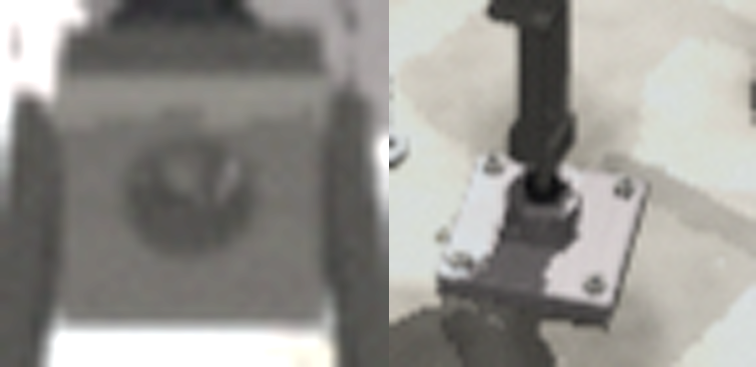

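>>> arm_command:
  steps: [0, 0, 0, 0, 0, 0, 0.3, 0, 0, 0.1, 0, 0, 0, 0.3, 0, 0, 0.1, 0, 0, 0, 0.3, 0, 0, 0, 0, 0, 0, 0.3]
  squeeze: 70

```text
time: 16.8
tool_pos: [0.4858, -0.2027, 0.159]
tcp_rot: [-2.412, -2.013, 0.0]
wrist_force: [0.4, -0.6, -1.1]
width: 0.364
```

```bash

python3 - <<'E'
from st import *
st()
E
```

```text
t 16.8 p [ 0.4858 -0.2027  0.159 ] w 0.364 F [ 0.4 -0.6 -1.1] tq [ 0.02 -0.01 -0.03] yaw -10.31 tilt [-0.02  0.02]
```

>>> arm_command:
  steps: [0, 0, 0.07, 0, 0, 0, 0.3, 0, 0, 0.07, 0, 0, 0, 0.3, 0, 0, 0, 0, 0, 0, 0.3]

```text
time: 17.18
tool_pos: [0.4859, -0.2028, 0.155]
tcp_rot: [-2.412, -2.013, 0.0]
wrist_force: [0.5, -0.2, -1.5]
width: 0.367
```

```bash

python3 - <<'E'
from st import *
st()
E
```

```text
t 17.18 p [ 0.4859 -0.2028  0.155 ] w 0.367 F [ 0.5 -0.2 -1.5] tq [-0.06  0.08  0.04] yaw -10.31 tilt [-0.01  0.01]
```

>>> arm_command:
  steps: [0, 0, 0.07, 0, 0, 0, 0.3, 0, 0, 0.05, 0, 0, 0, 0.3, 0, 0, 0, 0, 0, 0, 0.3]

```text
time: 17.55
tool_pos: [0.4859, -0.2028, 0.1515]
tcp_rot: [-2.412, -2.013, 0.0]
wrist_force: [-0.7, 0.3, -1.6]
width: 0.361
```

>>> arm_command:
  steps: [0, 0, 0.05, 0, 0, 0, 0.3, 0, 0, 0.05, 0, 0, 0, 0.3, 0, 0, 0, 0, 0, 0, 0.3]

```text
time: 17.92
tool_pos: [0.486, -0.2029, 0.1488]
tcp_rot: [2.412, 2.013, -0.0]
wrist_force: [-0.6, 0.5, -0.3]
width: 0.362
```

>>> arm_command:
  steps: [0, 0, 0.05, 0, 0, 0, 0.3, 0, 0, 0.05, 0, 0, 0, 0.3, 0, 0, 0, 0, 0, 0, 0.3]

```text
time: 18.3
tool_pos: [0.4862, -0.2029, 0.1465]
tcp_rot: [2.412, 2.013, 0.0]
wrist_force: [-1.9, 0.6, 4.3]
width: 0.363
```

```bash

python3 - <<'E'
from st import *
grab('wrist','w17');st();crop('w17',230,150,290,212,'c34',10)
grab('side','s17');crop('s17',235,130,305,200,'c35',8)
a=cv2.convertScaleAbs(cv2.imread('pics/c34.png'),alpha=1.6,beta=10);a=cv2.resize(a,(400,400))
b=cv2.resize(cv2.imread('pics/c35.png'),(400,400));cv2.imwrite('pics/c37.png',np.hstack([a,b]))
E
```

```text
t 18.35 p [ 0.4862 -0.203   0.1464] w 0.359 F [-1.2  1.1  4.4] tq [ 0.17  0.65 -0.  ] yaw -10.31 tilt [ 0.03 -0.01]
```

View pics/c37.png

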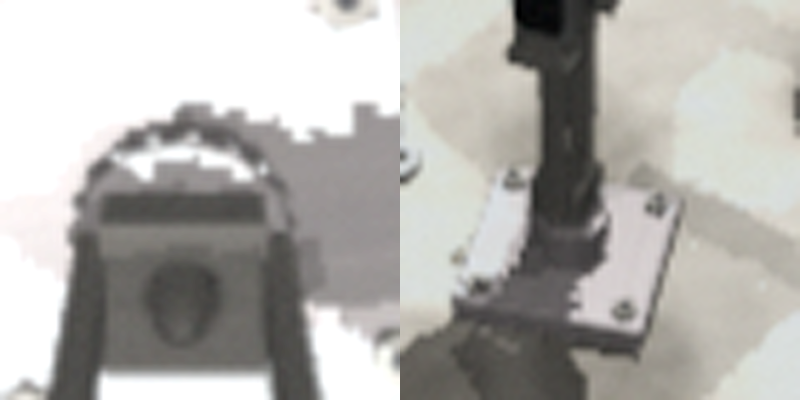

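>>> arm_command:
  steps: [0, 0, 0.04, 0, 0, 0, 0.3, 0, 0, 0.04, 0, 0, 0, 0.3, 0, 0, 0, 0, 0, 0, 0.3]

```text
time: 18.77
tool_pos: [0.4862, -0.2029, 0.1439]
tcp_rot: [2.412, 2.013, 0.0]
wrist_force: [-1.8, 0.7, 5.6]
width: 0.361
```

>>> arm_command:
  steps: [0, 0, 0.03, 0, 0, 0, 0.3, 0, 0, 0.02, 0, 0, 0, 0.3, 0, 0, 0, 0, 0, 0, 0.3]

```text
time: 19.15
tool_pos: [0.4862, -0.203, 0.1425]
tcp_rot: [2.412, 2.013, 0.0]
wrist_force: [-1.7, 1.1, 5.7]
width: 0.36
```

>>> arm_command:
  steps: [0, 0, 0.03, 0, 0, 0, 0.3, 0, 0, 0, 0, 0, 0, 0.3]

```text
time: 19.4
tool_pos: [0.4863, -0.203, 0.1423]
tcp_rot: [2.411, 2.013, 0.0]
wrist_force: [-3.3, 1.2, 9.4]
width: 0.364
```

>>> arm_command:
  steps: [0, 0, 0.03, 0, 0, 0, 0.3, 0, 0, 0, 0, 0, 0, 0.3]

```text
time: 19.65
tool_pos: [0.4865, -0.2031, 0.1422]
tcp_rot: [2.411, 2.012, 0.001]
wrist_force: [-4.8, 1.6, 14.3]
width: 0.359
```

>>> arm_command:
  steps: [0, 0, 0.01, 0, 0, 0, 0.3, 0, 0, 0, 0, 0, 0, 0.3]

```text
time: 19.9
tool_pos: [0.4865, -0.2031, 0.1422]
tcp_rot: [2.411, 2.012, 0.001]
wrist_force: [-5.3, 1.8, 14.9]
width: 0.363
```

```bash

python3 - <<'E'
from st import *
grab('wrist','w18');st();crop('w18',230,150,290,212,'c34',10)
grab('side','s18');crop('s18',235,130,305,200,'c35',8)
a=cv2.convertScaleAbs(cv2.imread('pics/c34.png'),alpha=1.6,beta=10);a=cv2.resize(a,(400,400))
b=cv2.resize(cv2.imread('pics/c35.png'),(400,400));cv2.imwrite('pics/c38.png',np.hstack([a,b]))
E
```

```text
t 19.95 p [ 0.4865 -0.2031  0.1422] w 0.361 F [-5.2  1.6 15.6] tq [ 0.51  1.29 -0.01] yaw -10.3 tilt [ 0.06 -0.03]
```

View pics/c38.png

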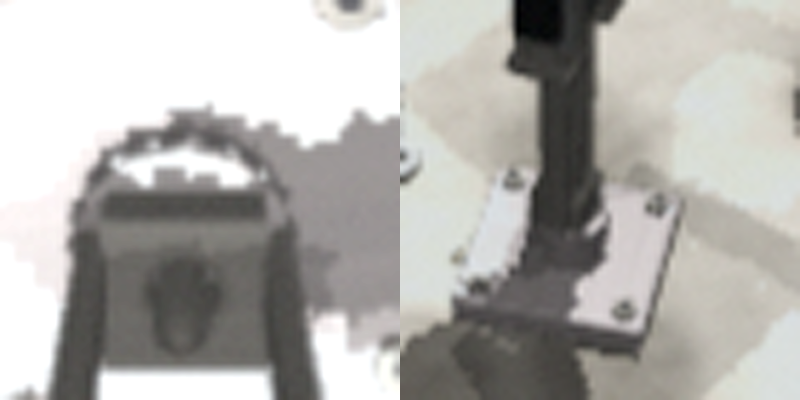

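>>> arm_command:
  steps: [0, 0, -0.05, 0, 0, 0, 0.3, 0, 0, 0, 0, 0, 0, 0.4, 0, 0, 0, 0, 0, 0, 0.45, 0, 0, 0, 0, 0, 0, 0.5, 0, 0, 0, 0, 0, 0, 0.5]
  squeeze: 40

```text
time: 20.62
tool_pos: [0.4859, -0.2027, 0.1407]
tcp_rot: [-2.412, -2.013, 0.0]
wrist_force: [0.1, 0.7, -0.5]
width: 0.499
```

```bash

python3 - <<'E'
from st import *
grab('wrist','w19');st();crop('w19',220,150,300,230,'c34',8)
grab('side','s19');crop('s19',235,130,305,200,'c35',8)
a=cv2.convertScaleAbs(cv2.imread('pics/c34.png'),alpha=1.6,beta=10);a=cv2.resize(a,(400,400))
b=cv2.resize(cv2.imread('pics/c35.png'),(400,400));cv2.imwrite('pics/c39.png',np.hstack([a,b]))
E
```

```text
t 20.68 p [ 0.4859 -0.2028  0.1408] w 0.504 F [ 0.   0.7 -0.6] tq [ 0.04 -0.    0.01] yaw -10.3 tilt [-0.01  0.01]
```

View pics/c39.png

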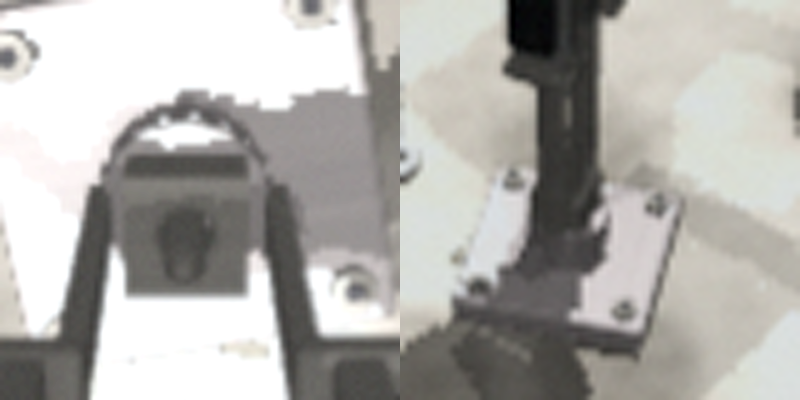

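>>> arm_command:
  steps: [0, 0, -0.1, 0, 0, 0, 0.5, 0, 0, -0.15, 0, 0, 0, 0.5, 0, 0, -0.2, 0, 0, 0, 0.5, 0, 0, -0.2, 0, 0, 0, 0.5, 0, 0, -0.3, 0, 0, 0, 0.5, 0, 0, -0.4, 0, 0, 0, 0.5, 0, 0, -0.4, 0, 0, 0, 0.5, 0, 0, -0.4, 0, 0, 0, 0.5, 0, 0, -0.4, 0, 0, 0, 0.5, 0, 0, 0, 0, 0, 0, 0.5]

```text
time: 21.98
tool_pos: [0.4868, -0.2033, 0.2193]
tcp_rot: [2.41, 2.011, 0.002]
wrist_force: [-0.3, 0.2, -0.9]
width: 0.501
```

```bash

python3 - <<'E'
from st import *
st();grab('wrist','w20');st();crop('w20',150,80,350,260,'c40',4)
v=grab('side','s20');crop('s20',220,110,320,210,'c41',6)
E
```

```text
t 21.98 p [ 0.4868 -0.2033  0.2193] w 0.501 F [-0.3  0.2 -0.9] tq [ 0.01 -0.04  0.  ] yaw -10.31 tilt [ 0.14 -0.07]
t 22.02 p [ 0.4863 -0.203   0.2184] w 0.504 F [-0.6  0.5 -1.5] tq [-0.05 -0.02 -0.03] yaw -10.31 tilt [ 0.07 -0.03]
```

View pics/c40.png

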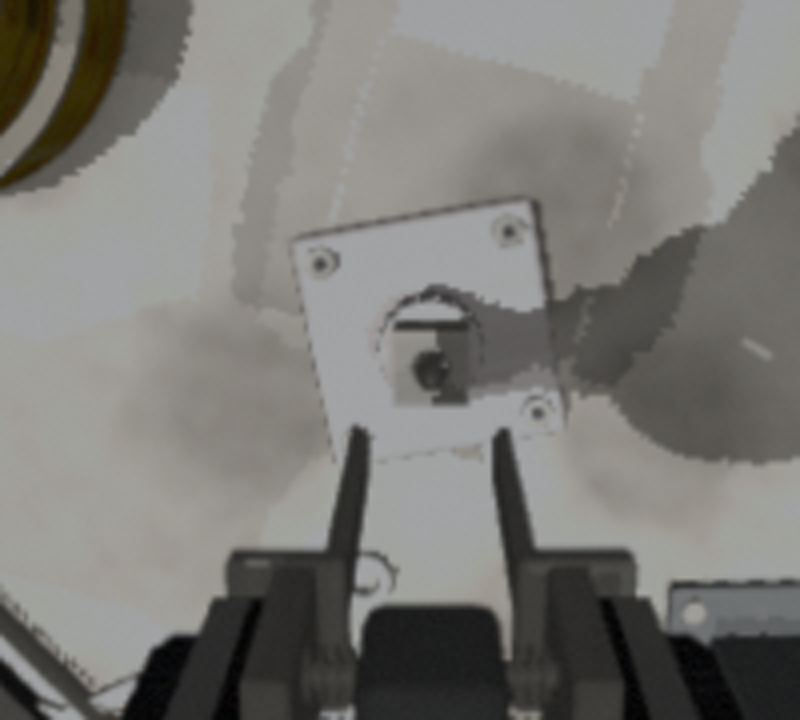

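View pics/c41.png

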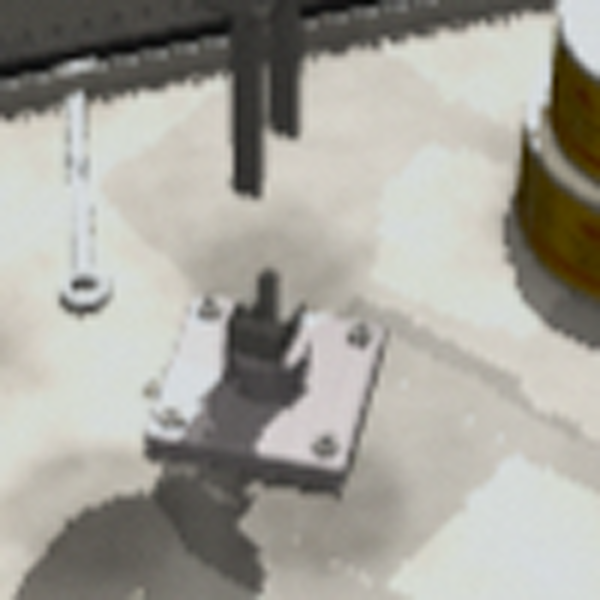

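>>> arm_command:
  steps: [0.4, 0.4, -0.2, 0, 0, 0, 0.5, 0.69, 0.68, -0.2, 0, 0, 0, 0.5, 0.69, 0.68, 0, 0, 0, 0, 0.5, 0.69, 0.68, 0, 0, 0, 0, 0.5, 0.69, 0.68, 0, 0, 0, 0, 0.5, 0.69, 0.68, 0, 0, 0, 0, 0.5, 0.3, 0.27, 0, 0, 0, 0, 0.5, 0, 0, 0, 0, 0, 0, 0.5, 0, 0, 0, 0, 0, 0, 0.5]

```text
time: 23.2
tool_pos: [0.6277, -0.1025, 0.2294]
tcp_rot: [-2.412, -2.012, 0.001]
wrist_force: [-0.1, -0.3, -0.1]
width: 0.501
```

```bash

python3 - <<'E'
from st import *
grab('wrist','w21');s,M,p=st([.6286,-.1025,.2]);crop('w21',200,150,320,240,'c42',6)
grab('side','s21');crop('s21',120,50,240,220,'c43',4)
E
```

```text
t 23.25 p [ 0.6276 -0.1027  0.2296] w 0.501 F [ 0.2 -0.2 -0.3] tq [-0.03 -0.03 -0.02] yaw -10.35 tilt [-0.04 -0.01]
units to target [0.013 0.031 0.985]
```

View pics/c42.png

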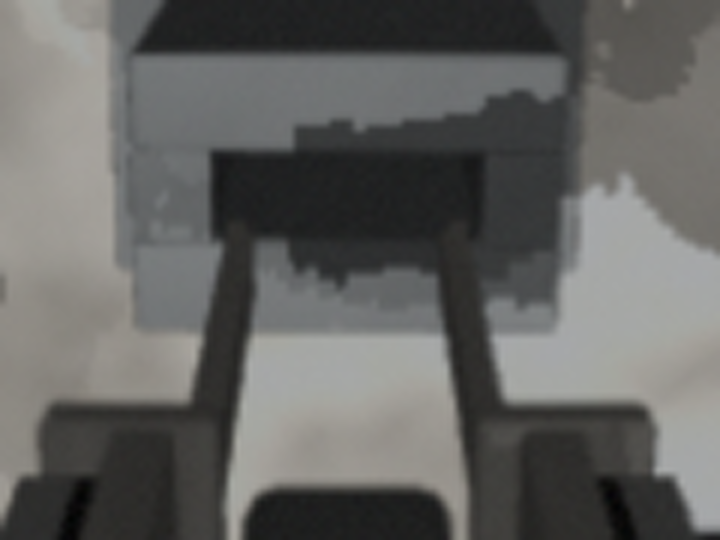

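View pics/c43.png

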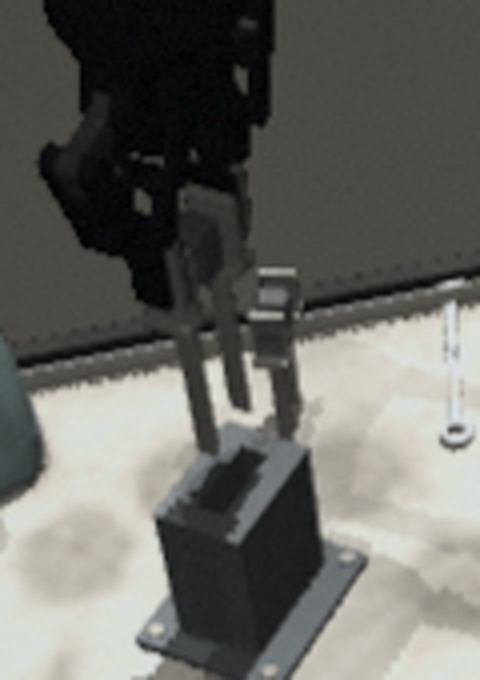

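```bash

python3 - <<'E'
from st import *
w=load('w21');s,M,p=st()
g=lambda q:np.array(q)/6+[200,150]
tl=lambda P:M.T@(P-p)*1e3
for d in (.1046,.1066,.1086): print('tips -y edge',tl(onz(w,g((222,223)),p[2]-d)).round(1),tl(onz(w,g((468,223)),p[2]-d)).round(1))
print('slot',[tl(onz(w,g(q),.09)).round(1).tolist() for q in [(212,152),(483,152),(212,240),(483,240)]])
print('tower',[tl(onz(w,g(q),.09)).round(1).tolist() for q in [(132,53),(566,53),(136,328),(556,328)]])
E
```

```text
t 23.3 p [ 0.6277 -0.1028  0.2297] w 0.501 F [ 0.7  0.4 -0.5] tq [-0.03 -0.01 -0.02] yaw -10.36 tilt [-0.02 -0.01]
tips -y edge [-16.5  -6.3 104.6] [ 16.7  -6.3 104.6]
tips -y edge [-16.7  -5.7 106.6] [ 16.8  -5.7 106.6]
tips -y edge [-16.8  -5.1 108.6] [ 17.   -5.1 108.6]
slot [[-20.4, -7.2, 139.7], [21.3, -7.2, 139.7], [-20.7, 7.0, 139.7], [21.6, 7.0, 139.7]]
tower [[-32.3, -22.8, 139.7], [33.7, -22.8, 139.7], [-33.1, 21.6, 139.7], [33.6, 21.6, 139.7]]
```

>>> arm_command:
  steps: [0.013, 0.018, 0.2, 0, 0, 0, 0.5, 0, 0, 0.4, 0, 0, 0, 0.5, 0, 0, 0.4, 0, 0, 0, 0.5, 0, 0, 0.3, 0, 0, 0, 0.5, 0, 0, 0, 0, 0, 0, 0.5, 0, 0, 0, 0, 0, 0, 0.5]

```text
time: 24.05
tool_pos: [0.6292, -0.1019, 0.1908]
tcp_rot: [2.412, 2.013, 0.0]
wrist_force: [-0.9, -0.2, -0.8]
width: 0.502
```

```bash

python3 - <<'E'
from st import *
grab('wrist','w22');s,M,p=st([.6286,-.1025,.1146]);crop('w22',180,150,340,260,'c44',5)
E
```

```text
t 24.1 p [ 0.6293 -0.102   0.1911] w 0.497 F [-0.1  0.1 -0.4] tq [-0.02 -0.05 -0.  ] yaw -10.3 tilt [ 0.04 -0.01]
units to target [-0.021 -0.023  2.551]
```

View pics/c44.png

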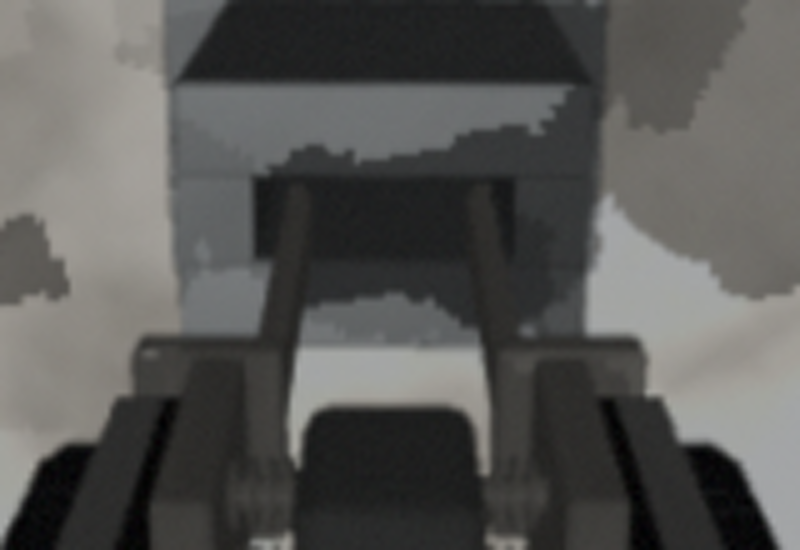

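```bash

python3 - <<'E'
from st import *
w=load('w22');s,M,p=st()
g=lambda q:np.array(q)/5+[180,150]
tl=lambda P:M.T@(P-p)*1e3
for d in (.1046,.1066,.1086): print('tips -y edge',tl(onz(w,g((288,182)),p[2]-d)).round(1),tl(onz(w,g((490,182)),p[2]-d)).round(1))
print('slot',[tl(onz(w,g(q),.09)).round(1).tolist() for q in [(254,178),(514,178),(256,260),(514,260)]])
E
```

```text
t 24.1 p [ 0.6293 -0.102   0.1911] w 0.497 F [-0.1  0.1 -0.4] tq [-0.02 -0.05 -0.  ] yaw -10.3 tilt [ 0.04 -0.01]
tips -y edge [-16.2  -7.1 104.6] [ 16.4  -7.1 104.6]
tips -y edge [-16.4  -6.5 106.6] [ 16.6  -6.5 106.6]
tips -y edge [-16.5  -5.9 108.6] [ 16.7  -5.9 108.6]
slot [[-21.4, -8.8, 101.1], [20.0, -8.8, 101.1], [-21.5, 5.0, 101.1], [20.3, 5.1, 101.1]]
```

>>> arm_command:
  steps: [-0.02, -0.015, 0.2, 0, 0, 0, 0.5, 0, 0, 0.4, 0, 0, 0, 0.5, 0, 0, 0.4, 0, 0, 0, 0.5, 0, 0, 0.4, 0, 0, 0, 0.5, 0, 0, 0.4, 0, 0, 0, 0.5, 0, 0, 0.3, 0, 0, 0, 0.5, 0, 0, 0, 0, 0, 0, 0.5, 0, 0, 0, 0, 0, 0, 0.5]

```text
time: 25.1
tool_pos: [0.6288, -0.1025, 0.128]
tcp_rot: [2.412, 2.013, 0.001]
wrist_force: [-0.3, 0.9, -0.5]
width: 0.498
```

```bash

python3 - <<'E'
from st import *
grab('wrist','w23');s,M,p=st([.6286,-.1025,.1146]);crop('w23',180,150,340,260,'c45',5)
E
```

```text
t 25.15 p [ 0.6289 -0.1025  0.1283] w 0.498 F [-0.2  0.6 -0.1] tq [-0.02  0.01  0.04] yaw -10.31 tilt [ 0.07 -0.01]
units to target [-0.001 -0.012  0.458]
```

View pics/c45.png

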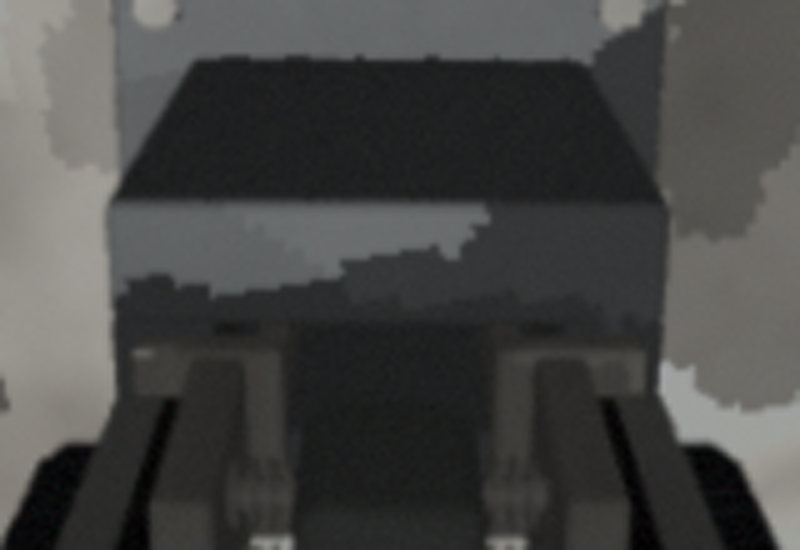

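>>> arm_command:
  steps: [0, 0, 0.15, 0, 0, 0, 0.5, 0, 0, 0.12, 0, 0, 0, 0.5, 0, 0, 0.05, 0, 0, 0, 0.5, 0, 0, 0, 0, 0, 0, 0.5, 0, 0, 0, 0, 0, 0, 0.5]

```text
time: 25.78
tool_pos: [0.6285, -0.1025, 0.1181]
tcp_rot: [2.412, 2.013, 0.0]
wrist_force: [0.5, -0.4, -0.7]
width: 0.503
```

>>> arm_command:
  steps: [0, 0, 0.05, 0, 0, 0, 0.5, 0, 0, 0, 0, 0, 0, 0.5, 0, 0, 0, 0, 0, 0, 0.5]

```text
time: 26.15
tool_pos: [0.6284, -0.1024, 0.1166]
tcp_rot: [-2.412, -2.013, 0.0]
wrist_force: [-0.9, 0.0, -0.9]
width: 0.502
```

>>> arm_command:
  steps: [0, 0, 0.05, 0, 0, 0, 0.5, 0, 0, 0, 0, 0, 0, 0.5]

```text
time: 26.4
tool_pos: [0.6284, -0.1024, 0.115]
tcp_rot: [-2.412, -2.013, 0.0]
wrist_force: [-0.7, -0.1, -0.5]
width: 0.504
```

>>> arm_command:
  steps: [0, 0, 0.03, 0, 0, 0, 0.5, 0, 0, 0, 0, 0, 0, 0.5]

```text
time: 26.65
tool_pos: [0.6286, -0.1025, 0.1148]
tcp_rot: [2.412, 2.013, 0.0]
wrist_force: [-1.9, 1.0, 3.4]
width: 0.502
```

>>> arm_command:
  steps: [0, 0, 0.03, 0, 0, 0, 0.5, 0, 0, 0, 0, 0, 0, 0.5]

```text
time: 26.9
tool_pos: [0.6289, -0.1025, 0.1138]
tcp_rot: [2.411, 2.012, 0.001]
wrist_force: [-0.8, 0.3, 4.0]
width: 0.498
```

```bash

python3 - <<'E'
from st import *
grab('wrist','w24');s,M,p=st();crop('w24',180,150,340,260,'c46',5)
grab('side','s24');crop('s24',140,100,240,225,'c47',5)
E
```

```text
t 26.95 p [ 0.6289 -0.1025  0.1138] w 0.501 F [-0.7  0.6  4.4] tq [-0.02  0.07  0.05] yaw -10.31 tilt [ 0.07 -0.01]
```

View pics/c46.png

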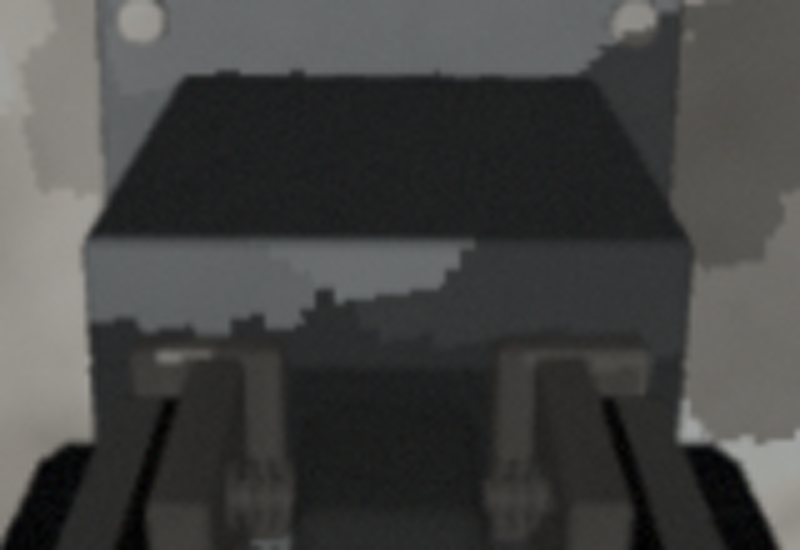

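View pics/c47.png

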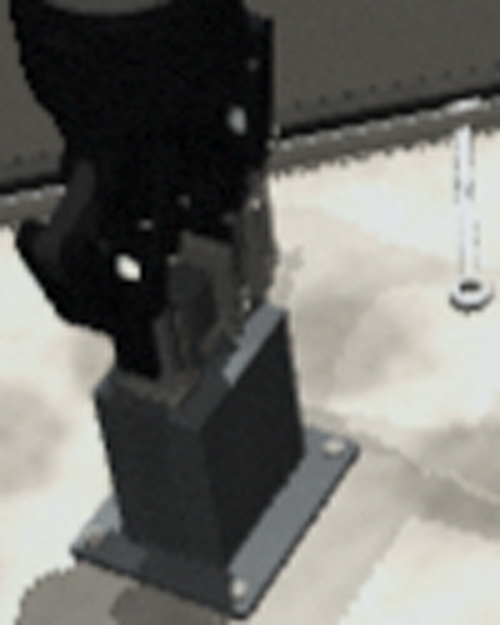

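Contact at TCP z 0.1148, matching the pick-up height, so the lips rest on the stand. Releasing and withdrawing upward.

>>> arm_command:
  steps: [0, 0, 0, 0, 0, 0, 0.53, 0, 0, 0, 0, 0, 0, 0.6, 0, 0, 0, 0, 0, 0, 0.75, 0, 0, 0, 0, 0, 0, 0.85, 0, 0, -0.1, 0, 0, 0, 0.85, 0, 0, -0.3, 0, 0, 0, 0.85, 0, 0, -0.6, 0, 0, 0, 0.9, 0, 0, -0.8, 0, 0, 0, 1, 0, 0, -0.8, 0, 0, 0, 1, 0, 0, -0.8, 0, 0, 0, 1]

```text
time: 28.25
tool_pos: [0.6289, -0.1025, 0.218]
tcp_rot: [2.411, 2.012, 0.002]
wrist_force: [-0.5, -0.2, 0.6]
width: 1.003
```

>>> arm_command:
  steps: [0, 0, -0.6, 0, 0, 0, 1, 0, 0.7, -0.6, 0, 0, 0, 1, 0, 0.7, 0, 0, 0, 0, 1, 0, 0.7, 0, 0, 0, 0, 1, 0, 0, 0, 0, 0, 0, 1, 0, 0, 0, 0, 0, 0, 1]

```text
time: 29.0
tool_pos: [0.6898, -0.1136, 0.2513]
tcp_rot: [-2.412, -2.013, 0.001]
wrist_force: [-0.2, -0.1, -0.3]
width: 0.999
```

```bash

python3 - <<'E'
from st import *
grab('wrist','w25');st();grab('side','s25');grab('top','t25')
crop('s25',150,100,300,300,'c48',3)
crop('w25',100,10,320,160,'c49',3)
crop('s25',235,140,300,205,'c50',9)
E
```

```text
t 29.05 p [ 0.6897 -0.1135  0.2514] w 0.999 F [0.1 0.3 0. ] tq [0.01 0.01 0.  ] yaw -10.31 tilt [-0.04  0.01]
```

View pics/c48.png

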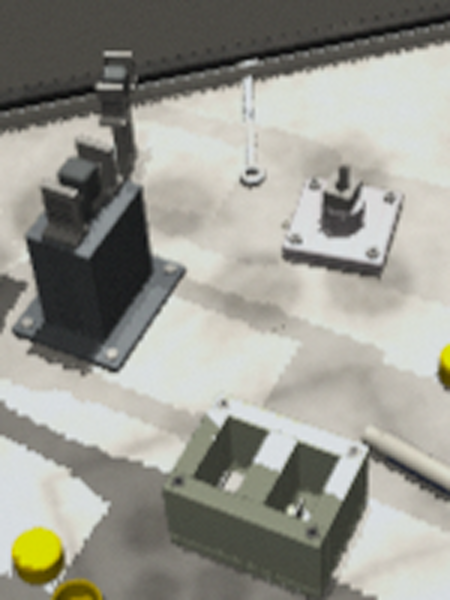

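View pics/c49.png

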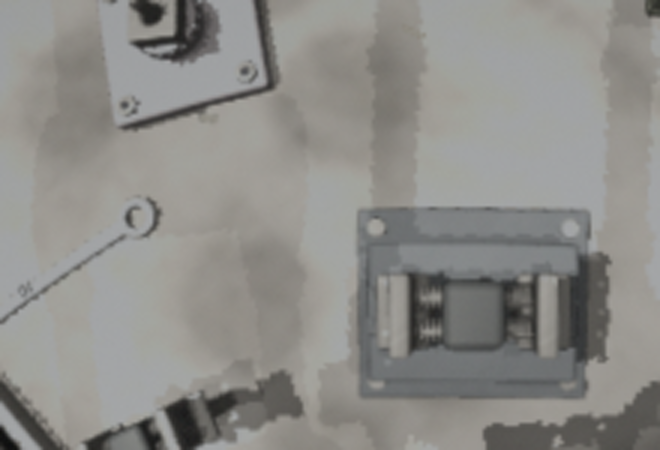

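View pics/c50.png

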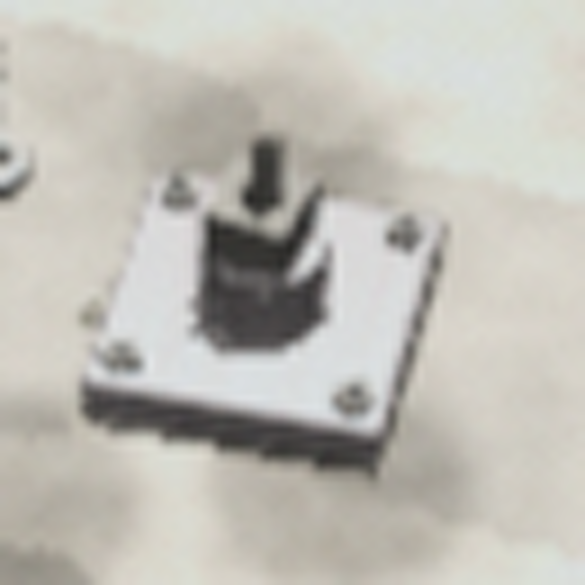

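```bash

python3 - <<'E'
from st import *
s=load('s25')
for z in (.064,.05,.046,.044,.042,.04): print(z,((proj(s,[.4848,-.203,z])-[235,140])*9).round(0))
s0=load('side0')
for z in (.064,.036,.034,.032,.030,.028,.026): print(z,((proj(s0,[.4848,-.203,z])-[240,150])*12).round(0))
crop('t25',160,150,330,250,'c51',4)
E
```

```text
0.064 [258. 132.]
0.05 [258. 176.]
0.046 [258. 189.]
0.044 [257. 195.]
0.042 [257. 201.]
0.04 [257. 208.]
0.064 [284.  56.]
0.036 [283. 173.]
0.034 [283. 182.]
0.032 [283. 190.]
0.03 [283. 198.]
0.028 [282. 206.]
0.026 [282. 214.]
```

View pics/c51.png

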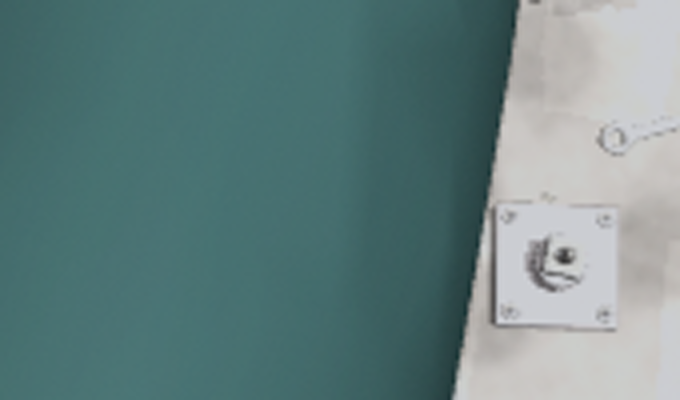

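```bash
python3 -c "
from workcell import bot
print(bot.finish_job())"
```

```text
the job is handed in; nothing more can be done
None
```

The spacer is on the fixture post and pressed home, the tongs are back upright in their stand, and the job was handed in at about 29 s of the 72 s allowed. No verdict was reported.

- **Tongs:** I took the larger grey tongs from the stand. On return, the lips touched the top at the pick-up height, with about 4 to 5 N on the stand. In the last wrist and side views they stand upright, as at the start.
- **Spacer out of the block:** I gripped the bored spacer in the near pocket and drew it out. Forces stayed under about 6 N. The last side view shows something in the plug's pocket. The arm hid the block from the top camera, so I have no second view of the plug.
- **Pressing home:** Once the spacer met the ring, the force held steady at about 6 to 7 N over roughly 4 mm of travel. It then rose sharply at the nut's top, and I held about 15 to 16 N there. The jaws then opened clear, and the spacer stayed put.
- **Is it flat on the nut?** It looks flat in the side view with no ring gap. Its estimated height of about 42 mm matches my rough nut height of 28 mm plus the 14 mm spacer, but the side camera can only confirm this to about 2 mm.

**Off the expected:** while gripping the spacer the handles closed to about 33 mm (31 mm while pressing), where 38 mm was expected. I put this down to give in the tongs. The images showed the spacer held at both sides, and it did not slip. There was also about 5 N sideways during the press, which went away once I eased off and opened the jaws.

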